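Put the inspection tools away and file the test plates in the interlocked chest

TASK

The plates have been inspected: put the folding hex-key set and the stand loupe back into the open left drawer and shut it fully, so that the chest's interlock frees the right drawer. Then open the right drawer, lift every test plate straight up out of the slotted rack, lower it upright to the bottom of a slot of its own in that drawer without dropping it, and shut the drawer fully. Never have both drawers out at once or force the interlock, and leave everything else on the bench where it is.

Things in the scene. Friction and masses are not known exactly. Their poses are not given: they have to be found in the camera images.
- chest_front_top (a point): middle of the top front edge of the grey steel bench chest (316 mm wide, 207 deep, 109 high, fixed). Its x axis runs from the front into its depth, y to its left. Two drawers side by side, centre lines 81 mm left and right of this point, pull out against the chest's x axis. A specimen case and a tin (38 mm high) stand on the rear half of its top.
- left_drawer_handle (a point): grip point, middle of the bar handle of the left (+y) drawer: round steel bar 11 mm thick, 100 mm long along the chest's y, 35 mm ahead of the drawer front, 80 mm above the bench. It moves with the drawer.
- right_drawer_handle (a point): the same on the right (-y) drawer.
- left_drawer (a joint): how far the left drawer is out, m: 0 fully shut (stop), 0.185 fully out. Open at the start. Drawers stay where they are left (1.5 N friction). Each white front is 12 mm thick and 150 mm wide, stands just ahead of the carcass when shut, top edge 103 mm above the bench.
- right_drawer (a joint): how far the right drawer is out, m: 0 fully shut (stop), 0.185 fully out. Shut, and locked by the interlock, at the start.
- interlock (a joint): position of the steel interlock bar inside the chest (its dark pin is seen in the slotted plate on the chest top), m, positive towards the right drawer. A drawer that is out holds the bar pushed over into the other drawer, which is then locked; with both drawers shut the bar is free and either drawer opens with a few newtons.
- left_inside (a point): middle of the floor of the left drawer (moves with it): inner floor 172 mm along x by 120 mm along y, side walls 38 mm high over it, the front 85 mm. Floor 18 mm above the bench.
- slot0 (a point): bottom centre of the foremost of four slots in the foam insert of the right drawer (moves with it). The slots run across the drawer (along y, 120 mm long), 14 mm wide, 36 mm apart, 32 mm deep, floor 18 mm above the bench. All empty at the start. Slot 0 lies 34 mm behind the drawer front's inner face.
- slot1 (a point): bottom centre of the second slot from the front.
- slot2 (a point): bottom centre of the third slot from the front.
- slot3 (a point): bottom centre of the rearmost slot; with the drawer fully out it is 43 mm ahead of the chest.
- rack: black slotted rack, 202 x 118 x 54 mm, fixed; origin at the middle of its underside. Four slots 36 mm apart at x = -54, -18, 18, 54 mm: vertical grooves 11 mm wide in the two side cheeks (y = +-45 to +-53 mm) that hold the plates' upright edges up to 52 mm above the bench; floor 6 mm thick. Between the cheeks it is open.
- plate0_centre (a point): centre of a coated aluminium test plate, 8 mm thick (its x), 100 mm wide (its y), 75 mm high (its z), 0.16 kg; stands in a slot of the rack with its top edge 81 mm above the bench, 29 mm proud of the rack. Two to four of the four plates are present (None: absent).
- plate1_centre (a point): another such plate.
- plate2_centre (a point): another such plate.
- plate3_centre (a point): another such plate.
- hex_keys_centre (a point): centre of the black folding hex-key set lying on the bench to the right of the open left drawer, 35 mm (its x) by 90 mm (its y), 18 mm high, 0.12 kg; grasp across the 35 mm. Somebody may knock it aside.
- loupe_centre (a point): centre of the black and white stand loupe standing on the bench to the right of the open left drawer: round, 40 mm across, 43 mm high, 0.06 kg; its z axis is the barrel. Somebody may knock it aside.
- tape: bystander: roll of tape lying on the bench, 104 mm across, 25 mm high.
- cutters: bystander: side cutters lying on the bench, 61 x 130 x 14 mm.
- pliers: bystander: long-nose pliers lying on the bench, 61 x 158 x 14 mm.
- driver: bystander: screwdriver lying on the bench at the right, near the front edge, 26 x 186 x 25 mm.
- feeler: bystander: feeler gauge lying on the bench, 46 x 100 x 11 mm.

How it is judged:
By the outcome, as a careful person would: the job done as asked, in the order asked, and still so for the second after the job is handed in, with the robot touching nothing.
Of plate0, plate1, plate2, plate3 only 2 to 4 are there at a start; the rules pass over those that are not, and their reading is None.
At some moment in a run one of hex_keys, loupe may be knocked a few centimetres aside while the robot is not near it.
It also fails if it takes over 210 s, if anything falls off the work surface, if the arm or the gripper's body presses on something with over 40 N, if the wrist force passes 120 N, or if a joint passes its speed limit or range.

ROBOT

A 6-joint arm with a two-finger parallel gripper is mounted at the origin on a cart in front of the work surface, level with it; the furniture and walls round the work are solid. World frame = base frame: x ahead of the robot, y to its left, z up, the work surface at z = 0. Lengths are in mm, angles in rad, forces in N, time in s.
With the tool pointing down it reaches from about 400 to 925 mm from the base axis. Payload 12.5 kg.
Tool frame: the origin (TCP) lies at the very end of the fingers, on their centre line; the grasp point (between the pads) lies env.grip_point_offset behind it (env.grip_point_offset is the distance from the TCP to the grasp point, in mm); y points along the fingers, z is the direction in which the jaws open and shut, and the axes are right-handed (so a half turn about y gives the same grasp; the last joint's range is limited). The gripper opens to 95 mm and grips with 3 to 60 N. Pads are 20 mm wide; open, the fingers measure 119 mm over their backs; the gripper's body (75 mm by 180 mm) begins 59 mm behind the grasp point.
Start: joints at [-1.299, 0.491, 1.559, -0, 1.092, -0.106], TCP at [230.572, -580.933, 214.661] pointing down, gripper open.
Joint ranges: [-3.1, 3.1], [-0.84, 2.19], [0.05, 2.79], [-1.13, 4.28], [0.06, 2.93], [-2.69, 2.69]. Speed limits (rad/s): [2.22, 2.22, 2.79, 3.14, 3.14, 3.14].

INTERFACE

Orientations are given as [roll, pitch, yaw] about the fixed x, y, z axes, in that order (R = Rz(yaw) Ry(pitch) Rx(roll)).
In Python, from cell import readout, read_camera, env, nets gives the robot as it stands.
- The arm moves only by the tool apply_moves, never from a script. Its argument "increments" is a list of rows, each a list of 3 entries, a list of its own where there are three numbers: the shift along the tool's x, y, z in cm, then the turn, a rotation vector about the tool's x, y, z in degrees, then the finger opening in cm, from 0 to 9.51. A call has exactly 5 rows; each row shifts and turns the pose as measured when the row begins, along the tool's axes as they then stand; what a row does not reach is not made up. A row lasts 1/8 s, in which the tool goes at most 62.5 mm and 10.7 degrees, less where a joint would pass 70% of its speed; a pose out of reach is approached as far as the arm can. A call with a gripper value outside its range is refused whole. The fingers move at their own pace and stop on an object; the grip force is fixed at half the most. Time passes only in rows, so rows that do not move let the fingers close, or fill a call up. It gives the time, the measured TCP pose, the force and the opening at its end, in the units of the state.
- readout.state(): the state, without advancing time (a new reading comes with each control period).
- read_camera(name): name is "side" or "top"; returns a dict with "img" (384x512x3 uint8, red, green, blue), "vfov" (degrees; the focal length in pixels is half the picture's height over the tangent of half this angle, whatever the lens; pixels are square), "cx", "cy" (the principal point, pixels), "rvec" (rotation vector, rad) and "tvec" (3), from world to camera coordinates, as OpenCV has them. Camera axes: x right, y down, z forward; pixel columns grow to the right and rows downward; lengths in mm; the calibration is good to about 2 mm. A picture is of the moment at which its call begins. There is no depth.
- env.job_done(): hands the job in, once; it reports no verdict.
Trained networks look in a picture, given as the dict that the camera call returned (one of the last four; its "shot" number tells which), for a name from the list of things; names that differ only in an ending like _2 or _b are one class to them, and where a whole thing is asked for, a point or a joint stands for the part that bears it (a point fixed in the world has none). Each returns a list of dicts, best first, with "confidence" (0 to 1); they miss things now and then, are a little off and sometimes report something else, mostly with a low value. They report only what shows in the picture. A call takes as long as a camera call.
- nets.look_for(picture, thing): "point" ([x, y, z] in mm, in the coordinates of the camera as it stood for that picture, good to about 4 mm: the middle of the surface that is visible of it).
- nets.mark_of(picture, thing): "point" ([x, y, z] in mm, in the coordinates of the camera as it stood for that picture, good to about 4 mm: a listed point, or the origin of a listed thing).
The state is a dict: "t": time; "joints": joint angles; "qvel": joint speeds; "tau": joint torques, N m; "eef_pos": TCP position; "tcp_rot": TCP orientation; "ft_force": force on the tool from outside, world axes, zero at the start; "moment": the same for the moment, N m; "opening": opening from 0.0 (shut) to 1.0 (fully open).
Only numpy, scipy, OpenCV 4.12 (cv2) and the standard library are available. Lean on these libraries where they do the work, as an engineer would, in place of code of your own. Each camera call takes 0.05 s, during which the arm holds its last target. There are 200 camera calls.

## Working session

There is one attempt and no reset: what is moved stays moved. The work goes in short steps, Python scripts to look and compute and a tool call to move; the robot and the scene stay as the last step left them, time stands still between calls to the robot, and variables do not carry over. Pictures are saved under pics/ and viewed, about 12 in all and at most 16, crops included, and the job is handed in when it is done.

Besides the shell and the picture viewer there is one more tool, called after ">>>" by a JSON object that holds its "name" and its "arguments", one argument or row to a line. apply_moves: Moves the arm, as the interface text tells. Its arguments: {"type":"object","properties":{"increments":{"type":"array"}},"required":["increments"]}

```bash
ls; mkdir -p pics
cat > h.py <<'E'
import numpy as np, cv2
from scipy.spatial.transform import Rotation as R
from cell import readout, read_camera, env, nets
def shot(cam,save=None):
    p=read_camera(cam)
    if save: cv2.imwrite('pics/'+save+'.png',p['img'][:,:,::-1])
    return p
def toW(p,x):
    M=R.from_rotvec(np.array(p['rvec']).ravel()).as_matrix()
    return M.T@(np.array(x)-np.array(p['tvec']).ravel())
def mark(p,n,f='mark_of'):
    return [(np.round(toW(p,d['point'])).tolist(),round(d['confidence'],2)) for d in getattr(nets,f)(p,n)]
def st():
    s=readout.state(); print({k:(np.round(s[k],3).tolist()) for k in ['t','joints','eef_pos','tcp_rot','ft_force','opening']}); return s
E
python3 - <<'E'
from h import *
s=st(); print(s,env.grip_point_offset)
print(R.from_euler('xyz',s['tcp_rot']).as_matrix().round(2))
for c in ['top','side']:
    p=shot(c,c+'0'); print(c,p['vfov'],p['cx'],p['cy'],p['rvec'],p['tvec'])
    for n in ['chest_front_top','left_drawer_handle','right_drawer_handle','left_inside','slot0','slot3','rack','plate0_centre','plate1_centre','plate2_centre','plate3_centre','hex_keys_centre','loupe_centre','tape','cutters','pliers','driver','feeler']:
        print(n,mark(p,n)[:5])
E
```

```text
pics
{'t': 0.0, 'joints': [-1.299, 0.492, 1.559, -0.0, 1.092, -0.106], 'eef_pos': [230.491, -580.695, 214.051], 'tcp_rot': [-1.572, 0.0, -2.764], 'ft_force': [-0.384, 0.365, 0.02], 'opening': 1.0}
{'t': 0.0, 'joints': array([-1.29861476e+00,  4.91577658e-01,  1.55944672e+00, -1.56632389e-05,
        1.09166764e+00, -1.05607635e-01]), 'qvel': array([ 0.00093966,  0.00013485,  0.000547  , -0.00089588, -0.00080828,
       -0.00119014]), 'tau': array([ 5.52676120e-04, -6.12654805e+01, -2.58188617e+01,  6.92570116e-02,
        4.82027710e-02, -9.38923426e-05]), 'eef_pos': array([ 230.49143367, -580.69460625,  214.05143718]), 'tcp_rot': array([-1.57189103e+00,  1.02071069e-04, -2.76379628e+00]), 'ft_force': array([-0.3844019 ,  0.36484071,  0.01998794]), 'moment': array([ 0.00973038,  0.01380684, -0.02213845]), 'opening': 0.999800514356643} 18.8
[[-0.93 -0.    0.37]
 [-0.37  0.   -0.93]
 [-0.   -1.   -0.  ]]
top 44.42467866163112 255.6927380860251 196.13812960182636 [ 2.19018478 -1.52667473  0.43081319] [-149.50327594  551.67202182 1645.61275711]
chest_front_top [([649.0, -58.0, 111.0], 0.
[... 1074 characters left out ...]
.0, -140.0, 17.0], 0.61)]
rack [([482.0, 361.0, 1.0], 0.64)]
plate0_centre [([429.0, 356.0, 40.0], 0.46), ([485.0, 361.0, -2.0], 0.43)]
plate1_centre [([471.0, 364.0, 42.0], 0.58)]
plate2_centre [([428.0, 23.0, 78.0], 0.28)]
plate3_centre [([374.0, -433.0, -2.0], 0.72), ([536.0, 366.0, 37.0], 0.49)]
hex_keys_centre [([469.0, -238.0, 7.0], 0.8), ([428.0, 354.0, 39.0], 0.38)]
loupe_centre [([427.0, 560.0, -3.0], 0.51), ([437.0, -125.0, 23.0], 0.47)]
tape [([693.0, 284.0, -4.0], 0.54)]
cutters [([575.0, 538.0, -6.0], 0.71)]
pliers [([428.0, 559.0, -4.0], 0.55), ([684.0, 425.0, -3.0], 0.25)]
driver [([373.0, -434.0, -1.0], 0.78)]
feeler [([427.0, 356.0, 40.0], 0.74), ([686.0, 424.0, -3.0], 0.6)]
```

View pics/top0.png

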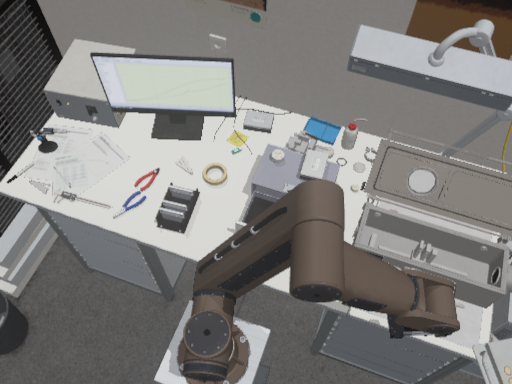

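View pics/side0.png

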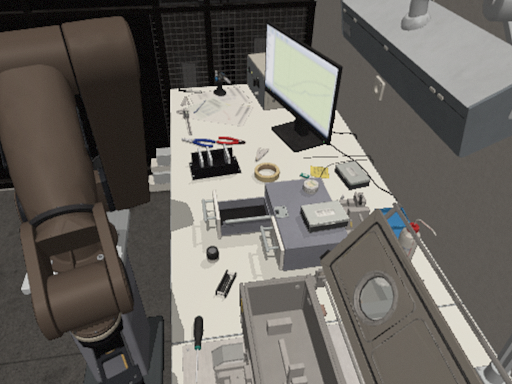

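```bash
cat >> h.py <<'E'
def K(p):
    f=p['img'].shape[0]/2/np.tan(np.radians(p['vfov'])/2)
    return np.array([[f,0,p['cx']],[0,f,p['cy']],[0,0,1]])
def px2w(p,uv,z):
    M=R.from_rotvec(np.array(p['rvec']).ravel()).as_matrix(); t=np.array(p['tvec']).ravel()
    c=-M.T@t; d=M.T@np.linalg.inv(K(p))@np.array([uv[0],uv[1],1.])
    return c+d*(z-c[2])/d[2]
def w2px(p,X):
    return cv2.projectPoints(np.array(X,float).reshape(-1,3),np.array(p['rvec'],float),np.array(p['tvec'],float),K(p),None)[0].reshape(-1,2)
def crop(p,u0,v0,u1,v1,s,name): cv2.imwrite('pics/'+name+'.png',cv2.resize(np.ascontiguousarray(p['img'][v0:v1,u0:u1,::-1]),None,fx=s,fy=s,interpolation=cv2.INTER_CUBIC))
E
python3 - <<'E'
from h import *
p=shot('side')
crop(p,175,140,305,310,4.5 if 0 else 3.5,'c1')
g=p['img'].max(2)
for z,(a,b,c,d) in {9:(210,266,245,305),21:(200,240,226,266)}.items():
    m=(g[b:d,a:c]<70).astype(np.uint8); n,l,s,_=cv2.connectedComponentsWithStats(m)
    k=1+np.argmax(s[1:,4]); v,u=np.where(l==k); W=np.array([px2w(p,(x+a,y+b),z)[:2] for x,y in zip(u,v)],np.float32)
    print(z,s[k],W.mean(0),cv2.minAreaRect(W))
E
```

```text
9 [  6   5  14  24 111] [ 461.13495 -237.36961] ((462.5896911621094, -238.73818969726562), (88.66991424560547, 20.062828063964844), 61.57444381713867)
21 [ 7  7 12 13 87] [ 438.08307 -130.85005] ((439.25958251953125, -125.34939575195312), (51.70624542236328, 35.302799224853516), 85.78036499023438)
```

View pics/c1.png

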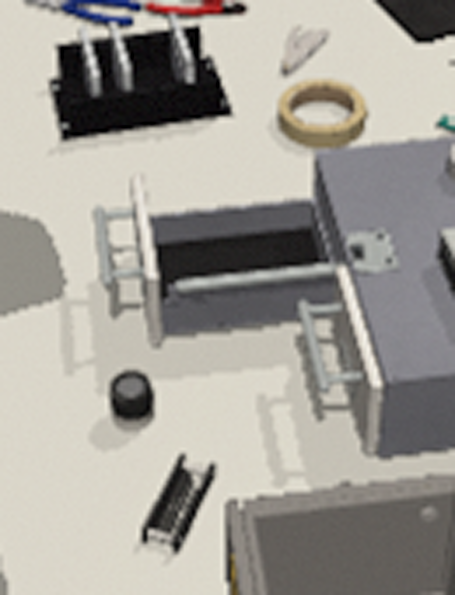

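```bash
cat >> h.py <<'E'
def plan(*wps, vmax=58, wmax=9.5, pad=True):
    """wps: (x,y,z_tcp,jaw angle deg,opening cm[,still rows]); prints rows in calls of 5"""
    s=readout.state(); P=np.array(s['eef_pos']); Q=R.from_euler('xyz',s['tcp_rot']); rows=[]
    for w in wps:
        T=np.array(w[:3],float); QT=R.from_euler('xyz',[-90,0,w[3]-90],degrees=True)
        QT2=QT*R.from_euler('y',180,degrees=True)
        rv=(Q.inv()*QT).as_rotvec(); d=T-P
        n=max(1,int(np.ceil(np.linalg.norm(d)/vmax)),int(np.ceil(np.degrees(np.linalg.norm(rv))/wmax)))
        for i in range(n):
            a=Q*R.from_rotvec(rv*i/n)
            rows.append([(a.inv().apply(d/n)/10).round(2).tolist(),np.degrees(rv/n).round(1).tolist(),w[4]])
        for i in range(w[5] if len(w)>5 else 0): rows.append([[0,0,0],[0,0,0],w[4]])
        P,Q=T,QT
    while len(rows)%5: rows.append([[0,0,0],[0,0,0],rows[-1][2]])
    for i in range(0,len(rows),5): print(str(rows[i:i+5]).replace(' ','').replace('0.0,','0,').replace('0.0]','0]'))
E
python3 - <<'E'
from h import *
p=shot('side')
c=[px2w(p,(175+x/3.5,140+y/3.5),9)[:2] for x,y in [(183,457),(215,465),(172,553),(140,540)]]
print(np.round(c),np.mean(c,0)); d=(c[0]+c[1]-c[2]-c[3])/2; print(d,np.degrees(np.arctan2(d[1],d[0])))
plan((464,-238,120,-28,6.0))
E
```

```text
[[ 479. -194.]
 [ 506. -207.]
 [ 459. -292.]
 [ 433. -275.]] [ 469.27816909 -242.18373438]
[46.56955778 83.47172142] 60.84249387557214
[[[-4.29,1.18,-2.91],[-0,-5.0,0],6.0],[[-4.53,1.18,-2.52],[-0,-5.0,0],6.0],[[-4.74,1.18,-2.11],[-0,-5.0,0],6.0],[[-4.9,1.18,-1.69],[-0,-5.0,0],6.0],[[-5.03,1.18,-1.25],[-0,-5.0,0],6.0]]
[[[-5.12,1.18,-0.8],[-0,-5.0,0],6.0],[[-5.17,1.18,-0.35],[-0,-5.0,0],6.0],[[-5.18,1.18,0.11],[-0,-5.0,0],6.0],[[0,0,0],[0,0,0],6.0],[[0,0,0],[0,0,0],6.0]]
```

>>> {"name": "apply_moves", "arguments": {
  "increments": [
    [[-4.29,0,-2.91],[0,-5.0,0],6.0],
    [[-4.53,0,-2.52],[0,-5.0,0],6.0],
    [[-4.74,0,-2.11],[0,-5.0,0],6.0],
    [[-4.9,1.18,-1.69],[0,-5.0,0],6.0],
    [[-5.03,1.18,-1.25],[0,-5.0,0],6.0]
  ]
}}

```text
t: 2.62
eef_pos: [378.2, -363.3, 190.8]
tcp_rot: [-1.568, -0.001, -2.32]
ft_force: [1.2, -0.6, 0.1]
opening: 0.638
```

>>> {"name": "apply_moves", "arguments": {
  "increments": [
    [[-5.12,1.18,-0.8],[0,-5.0,0],6.0],
    [[-5.17,1.18,-0.35],[0,-5.0,0],6.0],
    [[-5.18,1.18,0.11],[0,-5.0,0],6.0],
    [[0,0,0],[0,0,0],6.0],
    [[0,0,0],[0,0,0],6.0]
  ]
}}

```text
t: 3.25
eef_pos: [468.7, -227.7, 154.3]
tcp_rot: [-1.567, -0.002, -2.045]
ft_force: [-0.2, -1.3, 1.2]
opening: 0.631
```

Run:
```python
from h import *
st()
p=shot('top','top1'); print(mark(p,'hex_keys_centre'),mark(p,'loupe_centre'),mark(p,'right_drawer_handle'),mark(p,'rack'))
p=shot('side','side1');print(mark(p,'hex_keys_centre'),mark(p,'loupe_centre'))
crop(p,175,140,305,310,3.5,'c2')
plan((468,-240,60,-29,6),(468,-240,6,-29,6),(468,-240,6,-29,2.5,3))
```

```text
{'t': 3.25, 'joints': [-0.578, 0.419, 1.883, -0.002, 0.835, -0.103], 'eef_pos': [468.722, -227.745, 154.316], 'tcp_rot': [-1.567, -0.002, -2.045], 'ft_force': [-0.181, -1.343, 1.159], 'opening': 0.631}
[([466.0, -235.0, 12.0], 0.44)] [([437.0, -129.0, 17.0], 0.61)] [] [([488.0, 364.0, 0.0], 0.51)]
[([468.0, -236.0, 9.0], 0.57)] [([440.0, -126.0, 23.0], 0.72), ([370.0, -431.0, -4.0], 0.2)]
[[[0.53,4.72,0.23],[-0.1,0.9,0],6],[[0.53,4.71,0.25],[-0.1,0.9,0],6],[[0,5.4,-0],[0,0,0],6],[[0,0,0],[0,0,0],2.5],[[0,0,0],[0,0,0],2.5]]
[[[0,0,0],[0,0,0],2.5],[[0,0,0],[0,0,0],2.5],[[0,0,0],[0,0,0],2.5],[[0,0,0],[0,0,0],2.5],[[0,0,0],[0,0,0],2.5]]
```

>>> {"name": "apply_moves", "arguments": {
  "increments": [
    [[0.4,4.7,0.1],[0,0.9,0],6],
    [[0.4,4.7,0.1],[0,0.9,0],6],
    [[0,4.2,0],[0,0,0],6],
    [[0,1.0,0],[0,0,0],6],
    [[0,0,0],[0,0,0],6]
  ]
}}

```text
t: 4.28
eef_pos: [468.1, -239.3, 6.7]
tcp_rot: [-1.562, -0.002, -2.081]
ft_force: [0.8, 0.4, 0.9]
opening: 0.631
```

>>> {"name": "apply_moves", "arguments": {
  "increments": [
    [[0,0,0],[0,0,0],2.5],
    [[0,0,0],[0,0,0],2.5],
    [[0,0,0],[0,0,0],2.5],
    [[0,0,0],[0,0,0],2.5],
    [[0,0,0],[0,0,0],2.5]
  ]
}}

```text
t: 4.9
eef_pos: [469.6, -240.1, 10.7]
tcp_rot: [-1.556, -0.003, -2.08]
ft_force: [0.2, -0.4, -2.6]
opening: 0.354
```

Run:
```python
from h import *
st()
p=shot('side');crop(p,175,200,305,310,4,'c3')
plan((468,-238,150,-29,2.5),(525,24,150,-90,2.5),(525,24,26,-90,2.5))
```

```text
{'t': 4.9, 'joints': [-0.597, 0.654, 1.98, -0.003, 0.493, -0.086], 'eef_pos': [469.599, -240.13, 10.663], 'tcp_rot': [-1.556, -0.003, -2.08], 'ft_force': [0.193, -0.373, -2.578], 'opening': 0.354}
[[[-0.02,-4.65,-0.01],[-0.3,-0.1,0],2.5],[[-0.03,-4.65,-0.03],[-0.3,-0.1,0],2.5],[[-0.03,-4.65,-0.06],[-0.3,-0.1,0],2.5],[[-3.67,-0,-1.1],[0,8.7,-0],2.5],[[-3.46,-0,-1.65],[0,8.7,-0],2.5]]
[[[-3.17,-0,-2.15],[0,8.7,-0],2.5],[[-2.81,-0,-2.61],[0,8.7,-0],2.5],[[-2.38,-0,-3.0],[0,8.7,-0],2.5],[[-1.9,-0,-3.33],[0,8.7,-0],2.5],[[-1.37,-0,-3.58],[0,8.7,-0],2.5]]
[[[0,4.13,-0],[0,0,0],2.5],[[0,4.13,-0],[0,0,0],2.5],[[0,4.13,-0],[0,0,0],2.5],[[0,0,0],[0,0,0],2.5],[[0,0,0],[0,0,0],2.5]]
```

View pics/c3.png

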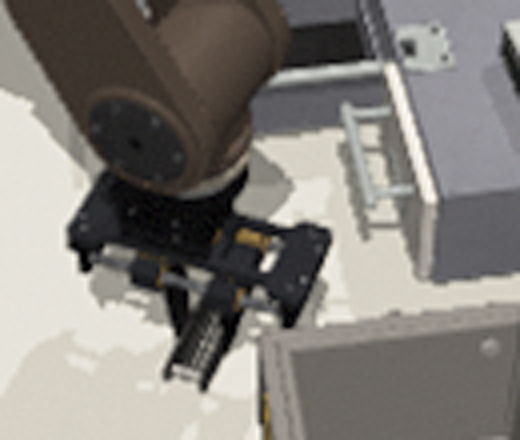

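>>> {"name": "apply_moves", "arguments": {
  "increments": [
    [[0,-4.65,0],[-0.3,-0.1,0],2.5],
    [[0,-4.65,0],[-0.3,-0.1,0],2.5],
    [[0,-4.65,0],[-0.3,-0.1,0],2.5],
    [[-3.67,0,-1.1],[0,8.7,0],2.5],
    [[-3.46,0,-1.65],[0,8.7,0],2.5]
  ]
}}

```text
t: 5.58
eef_pos: [484.6, -164.3, 153.8]
tcp_rot: [-1.573, -0.003, -2.39]
ft_force: [0.0, 0.6, -1.8]
opening: 0.356
```

>>> {"name": "apply_moves", "arguments": {
  "increments": [
    [[-3.17,0,-2.15],[0,8.7,0],2.5],
    [[-2.81,0,-2.61],[0,8.7,0],2.5],
    [[-2.38,0,-3.0],[0,8.7,0],2.5],
    [[-1.9,0,-3.33],[0,8.7,0],2.5],
    [[-1.37,0,-3.58],[0,8.7,0],2.5]
  ]
}}

```text
t: 6.2
eef_pos: [529.2, 28.3, 153.5]
tcp_rot: [-1.57, -0.004, 3.107]
ft_force: [0.6, -0.6, -1.4]
opening: 0.349
```

Run:
```python
from h import *
st()
for c in ['top','side']:
  p=shot(c)
  print([mark(p,n)[:2] for n in ['left_inside','left_drawer_handle','right_drawer_handle','chest_front_top']])
plan((528,24,80,-90,2.5),(528,24,33,-90,2.5),(528,24,29,-90,2.5))
```

```text
{'t': 6.2, 'joints': [-0.071, 0.434, 1.858, -0.001, 0.853, 1.535], 'eef_pos': [529.199, 28.278, 153.536], 'tcp_rot': [-1.57, -0.004, 3.107], 'ft_force': [0.644, -0.576, -1.366], 'opening': 0.349}
[[([367.0, -433.0, -0.0], 0.42), ([605.0, -138.0, 78.0], 0.27)], [([425.0, 24.0, 81.0], 0.9)], [([605.0, -139.0, 80.0], 0.78)], [([651.0, -58.0, 106.0], 0.71)]]
[[([560.0, 24.0, 15.0], 0.56)], [([425.0, 23.0, 77.0], 0.66)], [([602.0, -140.0, 76.0], 0.69)], [([653.0, -55.0, 107.0], 0.71), ([604.0, -134.0, 71.0], 0.25)]]
[[[0.04,3.68,0.11],[-0,-0.9,0.1],2.5],[[0.05,3.68,0.11],[-0,-0.9,0.1],2.5],[[0,4.7,-0],[0,0,0],2.5],[[0,0.4,-0],[0,0,0],2.5],[[0,0,0],[0,0,0],2.5]]
```

>>> {"name": "apply_moves", "arguments": {
  "increments": [
    [[0.05,3.68,0.1],[0,-0.9,0.1],2.5],
    [[0.05,3.68,0.1],[0,-0.9,0.1],2.5],
    [[0,3.5,0],[0,0,0],2.5],
    [[0,1.2,0],[0,0,0],2.5],
    [[0,0.3,0],[0,0,0],2.5]
  ]
}}

```text
t: 7.32
eef_pos: [529.5, 21.5, 28.6]
tcp_rot: [-1.57, 0.005, -3.141]
ft_force: [0.2, 0.2, -0.1]
opening: 0.357
```

Run:
```python
from h import *
st()
```

```text
{'t': 7.325, 'joints': [-0.084, 0.626, 1.958, -0.001, 0.552, 1.487], 'eef_pos': [529.509, 21.475, 28.581], 'tcp_rot': [-1.57, 0.005, -3.141], 'ft_force': [0.186, 0.172, -0.105], 'opening': 0.357}
```

>>> {"name": "apply_moves", "arguments": {
  "increments": [
    [[0,0.1,0],[0,0,0],5.5],
    [[0,0,0],[0,0,0],5.5],
    [[0,0,0],[0,0,0],5.5],
    [[0,-3,0],[0,0,0],5.5],
    [[0,-5,0],[0,0,0],5.5]
  ]
}}

```text
t: 7.95
eef_pos: [529.1, 21.5, 110.1]
tcp_rot: [-1.57, 0.004, -3.141]
ft_force: [0.1, 0.2, 0.6]
opening: 0.578
```

Run:
```python
from h import *
st()
plan((520,15,150,-85,6.5),(440,-128,150,-5,6.5))
```

```text
{'t': 7.95, 'joints': [-0.084, 0.493, 1.905, -0.001, 0.74, 1.487], 'eef_pos': [529.128, 21.456, 110.13], 'tcp_rot': [-1.57, 0.004, -3.141], 'ft_force': [0.084, 0.203, 0.622], 'opening': 0.578}
[[[0.9,-3.99,0.65],[-0.1,-5.0,-0.2],6.5],[[1.02,0,1.51],[-0,-8.9,0],6.5],[[1.24,0,1.33],[-0,-8.9,0],6.5],[[1.43,0,1.12],[-0,-8.9,0],6.5],[[1.59,0,0.89],[-0,-8.9,0],6.5]]
[[[1.71,0,0.63],[-0,-8.9,0],6.5],[[1.79,0,0.36],[-0,-8.9,0],6.5],[[1.82,0,0.08],[-0,-8.9,0],6.5],[[1.81,-0,-0.2],[-0,-8.9,0],6.5],[[1.76,-0,-0.48],[-0,-8.9,0],6.5]]
```

>>> {"name": "apply_moves", "arguments": {
  "increments": [
    [[0.9,-4,0.65],[-0.1,-5,-0.2],6.5],
    [[1.02,0,1.51],[0,-8.9,0],6.5],
    [[1.24,0,1.33],[0,-8.9,0],6.5],
    [[1.43,0,1.12],[0,-8.9,0],6.5],
    [[1.59,0,0.89],[0,-8.9,0],6.5]
  ]
}}

```text
t: 8.57
eef_pos: [486.0, -50.0, 157.9]
tcp_rot: [-1.561, 0.009, -2.408]
ft_force: [-0.3, -0.7, -0.4]
opening: 0.681
```

>>> {"name": "apply_moves", "arguments": {
  "increments": [
    [[1.71,0,0.63],[0,-8.9,0],6.5],
    [[1.79,0,0.36],[0,-8.9,0],6.5],
    [[1.82,0,0.08],[0,-8.9,0],6.5],
    [[1.81,0,-0.2],[0,-8.9,0],6.5],
    [[1.76,0,-0.48],[0,-8.9,0],6.5]
  ]
}}

```text
t: 9.2
eef_pos: [443.3, -133.6, 160.3]
tcp_rot: [-1.554, -0.002, -1.604]
ft_force: [0.7, 0.7, 0.9]
opening: 0.685
```

Run:
```python
from h import *
st()
for c in ['top','side']:
  p=shot(c)
  print([mark(p,n)[:2] for n in ['loupe_centre','hex_keys_centre']])
plan((439,-127,60,0,6.5),(439,-127,15,0,6.5),(439,-127,12,0,6.5))
```

```text
{'t': 9.2, 'joints': [-0.438, 0.332, 2.018, 0.007, 0.775, -0.41], 'eef_pos': [443.274, -133.64, 160.261], 'tcp_rot': [-1.554, -0.002, -1.604], 'ft_force': [0.728, 0.75, 0.883], 'opening': 0.685}
[[], []]
[[([438.0, -127.0, 19.0], 0.77), ([424.0, 20.0, 74.0], 0.68)], [([531.0, 23.0, 26.0], 0.49)]]
[[[-0.28,4.99,-0.33],[-0.5,-1.2,0.1],6.5],[[-0.28,4.99,-0.29],[-0.5,-1.2,0.1],6.5],[[0,4.5,-0],[0,0,0],6.5],[[0,0.3,-0],[0,0,0],6.5],[[0,0,0],[0,0,0],6.5]]
```

>>> {"name": "apply_moves", "arguments": {
  "increments": [
    [[-0.28,5,-0.3],[-0.5,-1,0.1],6.5],
    [[-0.28,5,-0.29],[-0.5,-0.8,0.1],6.5],
    [[0,4.0,0],[0,0,0],6.5],
    [[0,0.6,0],[0,0,0],6.5],
    [[0,0.3,0],[0,0,0],6.5]
  ]
}}

```text
t: 10.12
eef_pos: [442.5, -125.2, 9.0]
tcp_rot: [-1.567, -0.001, -1.585]
ft_force: [-1.3, 0.5, 0.1]
opening: 0.682
```

>>> {"name": "apply_moves", "arguments": {
  "increments": [
    [[0,0.2,0],[0,0,0],3.0],
    [[0,0.2,0],[0,0,0],3.0],
    [[0,0.2,0],[0,0,0],3.0],
    [[0,0.1,0],[0,0,0],3.0],
    [[0,0.1,0],[0,0,0],3.0]
  ]
}}

```text
t: 10.75
eef_pos: [444.1, -125.6, 5.2]
tcp_rot: [-1.561, -0.003, -1.586]
ft_force: [-3.4, 2.4, 21.4]
opening: 0.398
```

Run:
```python
from h import *
s=st()
P=s['eef_pos']
plan((P[0],P[1],155,0,3.0),(P[0]+60,P[1],155,0,3.0),(604,24,155,-90,3.0))
```

```text
{'t': 10.75, 'joints': [-0.42, 0.619, 2.14, 0.003, 0.371, -0.407], 'eef_pos': [444.098, -125.647, 5.162], 'tcp_rot': [-1.561, -0.003, -1.586], 'ft_force': [-3.387, 2.392, 21.423], 'opening': 0.398}
[[[0.02,-4.99,0.05],[-0.2,-0.3,0.1],3.0],[[0.01,-4.99,0.03],[-0.2,-0.3,0.1],3.0],[[0.01,-4.99,0.02],[-0.2,-0.3,0.1],3.0],[[0,0,3.0],[0,0,0],3.0],[[0,0,3.0],[0,0,0],3.0]]
[[[-1.5,0,1.0],[0,9.0,-0],3.0],[[-1.63,0,0.75],[0,9.0,-0],3.0],[[-1.73,0,0.49],[0,9.0,-0],3.0],[[-1.79,0,0.21],[0,9.0,-0],3.0],[[-1.8,0,-0.07],[0,9.0,-0],3.0]]
[[[-1.76,0,-0.35],[0,9.0,-0],3.0],[[-1.69,0,-0.62],[0,9.0,-0],3.0],[[-1.57,-0,-0.88],[0,9.0,-0],3.0],[[-1.41,-0,-1.11],[0,9.0,-0],3.0],[[-1.22,-0,-1.32],[0,9.0,-0],3.0]]
```

>>> {"name": "apply_moves", "arguments": {
  "increments": [
    [[0,-5,0],[-0.2,0,0.1],3.0],
    [[0,-5,0],[-0.2,0,0.1],3.0],
    [[0,-5,0],[-0.2,0,0.1],3.0],
    [[0,0,3],[0,0,0],3.0],
    [[0,0,3],[0,0,0],3.0]
  ]
}}

```text
t: 11.38
eef_pos: [503.3, -126.6, 161.7]
tcp_rot: [-1.57, 0.002, -1.588]
ft_force: [0.7, -0.5, -0.7]
opening: 0.401
```

>>> {"name": "apply_moves", "arguments": {
  "increments": [
    [[-1.5,0,1],[0,9,0],3.0],
    [[-1.63,0,0.75],[0,9,0],3.0],
    [[-1.73,0,0.49],[0,9,0],3.0],
    [[-1.79,0,0.21],[0,9,0],3.0],
    [[-1.8,0,-0.07],[0,9,0],3.0]
  ]
}}

```text
t: 12.0
eef_pos: [557.7, -51.8, 162.7]
tcp_rot: [-1.57, 0.003, -2.399]
ft_force: [-0.0, 0.2, -1.2]
opening: 0.401
```

>>> {"name": "apply_moves", "arguments": {
  "increments": [
    [[-1.76,0,-0.35],[0,9,0],3.0],
    [[-1.69,0,-0.62],[0,9,0],3.0],
    [[-1.57,0,-0.88],[0,9,0],3.0],
    [[-1.41,0,-1.11],[0,9,0],3.0],
    [[-1.22,0,-1.32],[0,9,0],3.0]
  ]
}}

```text
t: 12.62
eef_pos: [612.6, 22.5, 163.4]
tcp_rot: [-1.572, 0.003, 3.071]
ft_force: [-0.4, 0.3, -1.4]
opening: 0.4
```

Run:
```python
from h import *
s=st()
p=shot('side'); print([mark(p,n)[:2] for n in ['loupe_centre','hex_keys_centre','left_drawer_handle']])
plan((604,24,80,-90,3.0),(604,24,30,-90,3.0),(604,24,25,-90,3.0))
```

```text
{'t': 12.625, 'joints': [-0.072, 0.526, 1.648, 0.002, 0.964, 1.569], 'eef_pos': [612.607, 22.53, 163.351], 'tcp_rot': [-1.572, 0.003, 3.071], 'ft_force': [-0.422, 0.332, -1.355], 'opening': 0.4}
[[([612.0, 24.0, 179.0], 0.54)], [([576.0, 539.0, -5.0], 0.47)], [([421.0, 20.0, 76.0], 0.83)]]
[[[0.42,4.16,-0.07],[0,-1.7,-0.1],3.0],[[0.41,4.16,-0.09],[0,-1.7,-0.1],3.0],[[0,5.0,-0],[0,0,0],3.0],[[0,0.5,-0],[0,0,0],3.0],[[0,0,0],[0,0,0],3.0]]
```

>>> {"name": "apply_moves", "arguments": {
  "increments": [
    [[0.45,4.16,-0.07],[0,-2,0],3.0],
    [[0.45,4.16,-0.09],[0,-2,0],3.0],
    [[0,4.3,0],[0,0,0],3.0],
    [[0,0.8,0],[0,0,0],3.0],
    [[0,0.3,0],[0,0,0],3.0]
  ]
}}

```text
t: 13.45
eef_pos: [602.8, 20.7, 25.4]
tcp_rot: [-1.571, 0.006, -3.117]
ft_force: [0.1, 0.1, 0.0]
opening: 0.399
```

Run:
```python
from h import *
s=st()
```

```text
{'t': 13.45, 'joints': [-0.075, 0.698, 1.775, 0.001, 0.662, 1.469], 'eef_pos': [602.841, 20.716, 25.358], 'tcp_rot': [-1.571, 0.006, -3.117], 'ft_force': [0.05, 0.056, 0.002], 'opening': 0.399}
```

>>> {"name": "apply_moves", "arguments": {
  "increments": [
    [[0,0.2,0],[0,0,0],3.0],
    [[0,0.1,0],[0,0,0],3.0],
    [[0,0,0],[0,0,0],5.5],
    [[0,0,0],[0,0,0],5.5],
    [[0,0,0],[0,0,0],5.5]
  ]
}}

```text
t: 14.08
eef_pos: [604.7, 20.4, 26.3]
tcp_rot: [-1.57, 0.012, -3.115]
ft_force: [-0.0, -0.4, 0.3]
opening: 0.569
```

>>> {"name": "apply_moves", "arguments": {
  "increments": [
    [[0,-3,0],[0,0,0],5.5],
    [[0,-4,0],[0,0,0],5.5],
    [[0,-5,0],[0,0,0],5.5],
    [[4,-2,0],[0,0,0],4],
    [[4,0,0],[0,0,0],4]
  ]
}}

```text
t: 14.7
eef_pos: [522.7, 18.3, 169.2]
tcp_rot: [-1.57, 0.013, -3.115]
ft_force: [0.5, -0.7, -0.3]
opening: 0.444
```

Run:
```python
from h import *
s=st()
plan((424,23,160,0,4),(424,23,75,0,4))
```

```text
{'t': 14.7, 'joints': [-0.092, 0.398, 1.868, 0.001, 0.863, 1.451], 'eef_pos': [522.724, 18.282, 169.217], 'tcp_rot': [-1.57, 0.013, -3.115], 'ft_force': [0.528, -0.707, -0.29], 'opening': 0.444}
[[[0.99,0.08,-0.07],[-0.1,-8.8,-0.1],4],[[0.96,0.08,-0.22],[-0.1,-8.8,-0.1],4],[[0.92,0.08,-0.37],[-0.1,-8.8,-0.1],4],[[0.85,0.08,-0.51],[-0.1,-8.8,-0.1],4],[[0.76,0.08,-0.63],[-0.1,-8.8,-0.1],4]]
[[[0.66,0.09,-0.74],[-0.1,-8.8,-0.1],4],[[0.53,0.09,-0.83],[-0.1,-8.8,-0.1],4],[[0.4,0.09,-0.9],[-0.1,-8.8,-0.1],4],[[0.26,0.09,-0.96],[-0.1,-8.8,-0.1],4],[[0.11,0.09,-0.98],[-0.1,-8.8,-0.1],4]]
[[[0,4.25,-0],[0,0,0],4],[[0,4.25,-0],[0,0,0],4],[[0,0,0],[0,0,0],4],[[0,0,0],[0,0,0],4],[[0,0,0],[0,0,0],4]]
```

>>> {"name": "apply_moves", "arguments": {
  "increments": [
    [[0.99,0.08,-0.07],[-0.1,-8.8,-0.1],2.6],
    [[0.96,0.08,-0.22],[-0.1,-8.8,-0.1],2.6],
    [[0.92,0.08,-0.37],[-0.1,-8.8,-0.1],2.6],
    [[0.85,0.08,-0.51],[-0.1,-8.8,-0.1],2.6],
    [[0.76,0.08,-0.63],[-0.1,-8.8,-0.1],2.6]
  ]
}}

```text
t: 15.32
eef_pos: [469.8, 20.5, 166.4]
tcp_rot: [-1.571, 0.005, -2.323]
ft_force: [-0.8, -0.1, 0.3]
opening: 0.273
```

>>> {"name": "apply_moves", "arguments": {
  "increments": [
    [[0.66,0.09,-0.74],[-0.1,-8.8,-0.1],2.6],
    [[0.53,0.09,-0.83],[-0.1,-8.8,-0.1],2.6],
    [[0.4,0.09,-0.9],[-0.1,-8.8,-0.1],2.6],
    [[0.26,0.09,-0.96],[-0.1,-8.8,-0.1],2.6],
    [[0.11,0.09,-0.98],[-0.1,-8.8,-0.1],2.6]
  ]
}}

```text
t: 15.95
eef_pos: [418.6, 21.4, 162.5]
tcp_rot: [-1.578, -0.001, -1.528]
ft_force: [-0.3, -0.2, 0.1]
opening: 0.271
```

Run:
```python
from h import *
s=st()
p=shot('side'); print([mark(p,n)[:2] for n in ['loupe_centre','hex_keys_centre','left_drawer_handle']])
crop(p,175,140,305,310,3.5,'c4')
p=shot('top'); print([mark(p,n)[:2] for n in ['loupe_centre','hex_keys_centre','left_drawer_handle']])
crop(p,220,130,360,250,4,'c5')
plan((423,23,110,0,2.6),(423,23,62,0,2.6))
```

```text
{'t': 15.95, 'joints': [-0.105, 0.28, 2.096, -0.003, 0.772, -0.146], 'eef_pos': [418.58, 21.412, 162.507], 'tcp_rot': [-1.578, -0.001, -1.528], 'ft_force': [-0.339, -0.213, 0.08], 'opening': 0.271}
[[([606.0, 23.0, 38.0], 0.66)], [], [([422.0, 24.0, 81.0], 0.97)]]
[[([604.0, 21.0, 35.0], 0.59)], [([529.0, 26.0, 32.0], 0.52), ([425.0, 559.0, -1.0], 0.46)], [([425.0, 20.0, 81.0], 0.61)]]
[[[-0.15,5.24,0.42],[0.4,2.0,0.1],2.6],[[0,4.8,-0],[0,0,0],2.6],[[0,0,0],[0,0,0],2.6],[[0,0,0],[0,0,0],2.6],[[0,0,0],[0,0,0],2.6]]
```

View pics/c4.png

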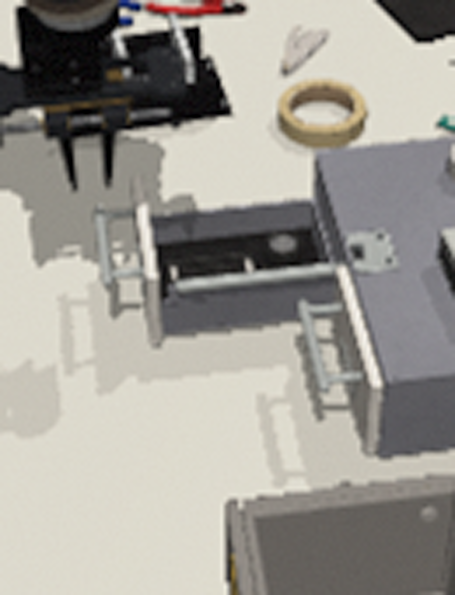

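>>> {"name": "apply_moves", "arguments": {
  "increments": [
    [[-0.15,4.5,0.45],[0.4,2.4,0.1],2.6],
    [[0,1.0,0],[0,0,0],2.6],
    [[0,0,0],[0,0,0],2.6],
    [[0,0,0],[0,0,0],2.6],
    [[0,0,0],[0,0,0],2.6]
  ]
}}

```text
t: 16.98
eef_pos: [425.5, 22.8, 108.8]
tcp_rot: [-1.567, 0.0, -1.579]
ft_force: [-0.8, 0.5, 0.5]
opening: 0.272
```

Run:
```python
from h import *
s=st()
plan((424,23,62,0,2.6))
```

```text
{'t': 16.975, 'joints': [-0.102, 0.381, 2.146, 0.001, 0.61, -0.095], 'eef_pos': [425.453, 22.765, 108.765], 'tcp_rot': [-1.567, 0.0, -1.579], 'ft_force': [-0.759, 0.548, 0.525], 'opening': 0.272}
[[[-0.02,4.68,-0.16],[-0.2,-0.5,-0],2.6],[[0,0,0],[0,0,0],2.6],[[0,0,0],[0,0,0],2.6],[[0,0,0],[0,0,0],2.6],[[0,0,0],[0,0,0],2.6]]
```

>>> {"name": "apply_moves", "arguments": {
  "increments": [
    [[0,2.2,-0.16],[-0.2,0,0],2.6],
    [[0,2.2,0],[0,0,0],2.6],
    [[0,0.3,0],[0,0,0],0.5],
    [[0,0,0],[0,0,0],0.5],
    [[0,0,0],[0,0,0],0.5]
  ]
}}

```text
t: 17.6
eef_pos: [425.4, 22.6, 63.8]
tcp_rot: [-1.566, -0.0, -1.578]
ft_force: [1.9, -0.8, -19.9]
opening: 0.106
```

Run:
```python
from h import *
s=st()
P=s['eef_pos']
plan((P[0]+185,P[1],P[2],0,0.5),vmax=20)
```

```text
{'t': 17.6, 'joints': [-0.102, 0.471, 2.186, 0.0, 0.479, -0.095], 'eef_pos': [425.389, 22.648, 63.849], 'tcp_rot': [-1.566, -0.0, -1.578], 'ft_force': [1.948, -0.805, -19.882], 'opening': 0.106}
[[[-0.01,0.01,1.85],[-0,-0,0],0.5],[[-0.01,0.01,1.85],[-0,-0,0],0.5],[[-0.01,0.01,1.85],[-0,-0,0],0.5],[[-0.01,0.01,1.85],[-0,-0,0],0.5],[[-0.01,0.01,1.85],[-0,-0,0],0.5]]
[[[-0.01,0,1.85],[-0,-0,0],0.5],[[-0.01,0,1.85],[-0,-0,0],0.5],[[-0,0,1.85],[-0,-0,0],0.5],[[-0,0,1.85],[-0,-0,0],0.5],[[-0,0,1.85],[-0,-0,0],0.5]]
```

>>> {"name": "apply_moves", "arguments": {
  "increments": [
    [[0,0.1,0.6],[0,0,0],0.5],
    [[0,0.1,1.2],[0,0,0],0.5],
    [[0,0,1.5],[0,0,0],0.5],
    [[0,0,1.5],[0,0,0],0.5],
    [[0,0,1.5],[0,0,0],0.5]
  ]
}}

```text
t: 18.23
eef_pos: [490.5, 23.2, 63.8]
tcp_rot: [-1.567, 0.001, -1.578]
ft_force: [-1.5, 4.5, -5.7]
opening: 0.107
```

>>> {"name": "apply_moves", "arguments": {
  "increments": [
    [[0,0,1.5],[0,0,0],0.5],
    [[0,0,1.5],[0,0,0],0.5],
    [[0,0,1.5],[0,0,0],0.5],
    [[0,0,1.5],[0,0,0],0.5],
    [[0,0,1.5],[0,0,0],0.5]
  ]
}}

```text
t: 18.85
eef_pos: [570.3, 24.0, 63.8]
tcp_rot: [-1.569, 0.002, -1.578]
ft_force: [-1.8, 3.4, -4.3]
opening: 0.102
```

Run:
```python
from h import *
s=st()
p=shot('side'); print([mark(p,n)[:2] for n in ['loupe_centre','hex_keys_centre','left_drawer_handle','chest_front_top']])
```

```text
{'t': 18.85, 'joints': [-0.075, 0.608, 1.835, 0.003, 0.696, -0.07], 'eef_pos': [570.347, 24.035, 63.787], 'tcp_rot': [-1.569, 0.002, -1.578], 'ft_force': [-1.774, 3.426, -4.306], 'opening': 0.102}
[[([686.0, 424.0, -2.0], 0.29)], [([678.0, 22.0, 28.0], 0.64)], [([568.0, 25.0, 79.0], 0.9)], [([650.0, -58.0, 106.0], 0.84), ([696.0, 282.0, -4.0], 0.73)]]
```

>>> {"name": "apply_moves", "arguments": {
  "increments": [
    [[0,0,1.0],[0,0,0],0.5],
    [[0,0,1.0],[0,0,0],0.5],
    [[0,0,0.6],[0,0,0],0.5],
    [[0,0,0.3],[0,0,0],0.5],
    [[0,0,0.3],[0,0,0],0.5]
  ]
}}

```text
t: 19.73
eef_pos: [601.4, 24.4, 63.7]
tcp_rot: [-1.575, 0.003, -1.578]
ft_force: [-18.4, 3.0, 9.4]
opening: 0.105
```

>>> {"name": "apply_moves", "arguments": {
  "increments": [
    [[0,0,0.3],[0,0,0],0.5],
    [[0,0,0.3],[0,0,0],0.5],
    [[0,0,0.3],[0,0,0],0.5],
    [[0,0,0.3],[0,0,0],0.5],
    [[0,0,0.3],[0,0,0],0.5]
  ]
}}

```text
t: 20.35
eef_pos: [600.8, 24.4, 63.6]
tcp_rot: [-1.612, 0.003, -1.577]
ft_force: [-16.6, 2.7, 6.0]
opening: 0.108
```

>>> {"name": "apply_moves", "arguments": {
  "increments": [
    [[0,0,0.5],[2.3,0,0],0.5],
    [[0,0,0.3],[0,0,0],0.5],
    [[0,0,0],[0,0,0],2.6],
    [[0,0,0],[0,0,0],2.6],
    [[0,0,0],[0,0,0],2.6]
  ]
}}

```text
t: 20.98
eef_pos: [602.6, 23.2, 64.8]
tcp_rot: [-1.585, 0.002, -1.577]
ft_force: [1.0, -0.7, 0.5]
opening: 0.271
```

Run:
```python
from h import *
s=st()
P=s['eef_pos']
plan((P[0],P[1],130,0,2.6),(603,-138,130,0,2.6))
```

```text
{'t': 20.975, 'joints': [-0.072, 0.645, 1.741, 0.002, 0.769, -0.067], 'eef_pos': [602.592, 23.171, 64.842], 'tcp_rot': [-1.585, 0.002, -1.577], 'ft_force': [1.046, -0.682, 0.524], 'opening': 0.271}
[[[-0.01,-3.26,-0.05],[0.4,-0.2,-0.1],2.6],[[-0,-3.26,-0.02],[0.4,-0.2,-0.1],2.6],[[5.37,0,0.01],[0,0,0],2.6],[[5.37,0,0.01],[0,0,0],2.6],[[5.37,0,0.01],[0,0,0],2.6]]
```

>>> {"name": "apply_moves", "arguments": {
  "increments": [
    [[0,-3.26,0],[0.4,-0.2,-0.1],2.6],
    [[0,-3.26,0],[0.4,-0.2,-0.1],2.6],
    [[5.3,0,0],[0,0,0],2.6],
    [[5.3,0,0],[0,0,0],2.6],
    [[5.0,0,0],[0,0,0],2.6]
  ]
}}

```text
t: 21.6
eef_pos: [606.0, -134.9, 133.7]
tcp_rot: [-1.566, -0.004, -1.564]
ft_force: [0.8, 0.2, -0.0]
opening: 0.274
```

Run:
```python
from h import *
s=st()
for c in ['side','top']:
  p=shot(c); print([mark(p,n)[:2] for n in ['left_drawer_handle','right_drawer_handle','chest_front_top']])
plan((603.5,-138,100,0,2.6),(603.5,-138,63,0,2.6))
```

```text
{'t': 21.6, 'joints': [-0.325, 0.57, 1.658, -0.002, 0.908, -0.33], 'eef_pos': [606.049, -134.875, 133.685], 'tcp_rot': [-1.566, -0.004, -1.564], 'ft_force': [0.756, 0.17, -0.046], 'opening': 0.274}
[[([600.0, 23.0, 79.0], 0.42)], [([601.0, -138.0, 78.0], 0.91)], [([372.0, -432.0, -5.0], 0.65), ([651.0, -54.0, 105.0], 0.64)]]
[[], [([604.0, -138.0, 81.0], 0.68), ([541.0, 369.0, 41.0], 0.33)], []]
[[[0.59,3.32,-0.25],[-0.2,0.4,0.2],2.6],[[0,3.7,-0],[0,0,0],2.6],[[0,0,0],[0,0,0],2.6],[[0,0,0],[0,0,0],2.6],[[0,0,0],[0,0,0],2.6]]
```

>>> {"name": "apply_moves", "arguments": {
  "increments": [
    [[0.3,3.0,-0.3],[-0.2,-0.4,0.2],2.6],
    [[0,2.2,0],[0,0,0],2.6],
    [[0,1.8,0],[0,0,0],2.6],
    [[0,0.2,0],[0,0,0],0.5],
    [[0,0,0],[0,0,0],0.5]
  ]
}}

```text
t: 22.62
eef_pos: [603.4, -131.3, 60.2]
tcp_rot: [-1.571, 0.0, -1.55]
ft_force: [-20.1, -6.5, 12.8]
opening: 0.117
```

>>> {"name": "apply_moves", "arguments": {
  "increments": [
    [[0,0,0],[0,0,0],0.5],
    [[0,0.1,-0.6],[0,0,0],0.5],
    [[0,0.1,-1.0],[0,0,0],0.5],
    [[0,0,-1.0],[0,0,0],0.5],
    [[0,0,-1.0],[0,0,0],0.5]
  ]
}}

```text
t: 23.25
eef_pos: [566.8, -131.8, 60.3]
tcp_rot: [-1.566, -0.001, -1.55]
ft_force: [2.4, 1.6, -2.4]
opening: 0.11
```

>>> {"name": "apply_moves", "arguments": {
  "increments": [
    [[0,0,-1.5],[0,0,0],0.5],
    [[0,0,-1.5],[0,0,0],0.5],
    [[0,0,-1.5],[0,0,0],0.5],
    [[0,0,-1.5],[0,0,0],0.5],
    [[0,0,-1.5],[0,0,0],0.5]
  ]
}}

```text
t: 23.88
eef_pos: [487.3, -132.6, 60.3]
tcp_rot: [-1.565, -0.0, -1.55]
ft_force: [2.4, 2.7, -3.6]
opening: 0.106
```

>>> {"name": "apply_moves", "arguments": {
  "increments": [
    [[0,0,-1.5],[0,0,0],0.5],
    [[0,0,-1.5],[0,0,0],0.5],
    [[0,0,-1.2],[0,0,0],0.5],
    [[0,0,-0.8],[0,0,0],0.5],
    [[0,0,-0.4],[0,0,0],0.5]
  ]
}}

```text
t: 24.5
eef_pos: [428.6, -133.2, 60.3]
tcp_rot: [-1.566, 0.001, -1.551]
ft_force: [1.4, 5.1, -0.8]
opening: 0.108
```

>>> {"name": "apply_moves", "arguments": {
  "increments": [
    [[0,0,-0.4],[0,0,0],0.5],
    [[0,0,-0.4],[0,0,0],0.5],
    [[0,0,-0.3],[0,0,0],0.5],
    [[0,0,-0.3],[0,0,0],0.5],
    [[0,0,-0.3],[0,0,0],0.5]
  ]
}}

```text
t: 25.12
eef_pos: [418.0, -133.6, 60.4]
tcp_rot: [-1.552, -0.002, -1.553]
ft_force: [25.4, 22.6, -15.7]
opening: 0.102
```

>>> {"name": "apply_moves", "arguments": {
  "increments": [
    [[0,0,0],[0,0,0],2.6],
    [[0,0,0],[0,0,0],2.6],
    [[0,0,0],[0,0,0],2.6],
    [[0,-4,0],[0,0,0],2.6],
    [[0,-5,0],[0,0,0],2.6]
  ]
}}

```text
t: 25.75
eef_pos: [415.2, -133.9, 149.7]
tcp_rot: [-1.558, -0.0, -1.553]
ft_force: [0.5, -0.1, 0.0]
opening: 0.272
```

Run:
```python
from h import *
s=st()
plan((440,100,170,0,2.4))
```

```text
{'t': 25.75, 'joints': [-0.467, 0.317, 2.086, 0.009, 0.728, -0.492], 'eef_pos': [415.244, -133.872, 149.738], 'tcp_rot': [-1.558, -0.0, -1.553], 'ft_force': [0.529, -0.144, 0.031], 'opening': 0.272}
[[[-4.67,-0.4,0.58],[-0.2,0.2,-0],2.4],[[-4.67,-0.4,0.57],[-0.2,0.2,-0],2.4],[[-4.67,-0.4,0.55],[-0.2,0.2,-0],2.4],[[-4.67,-0.4,0.53],[-0.2,0.2,-0],2.4],[[-4.68,-0.4,0.51],[-0.2,0.2,-0],2.4]]
```

>>> {"name": "apply_moves", "arguments": {
  "increments": [
    [[-4.67,-1,0.58],[-0.2,0.2,0],2.4],
    [[-4.67,-0.4,0.57],[-0.2,0.2,0],2.4],
    [[-4.67,-0.4,0.55],[-0.2,0.2,0],2.4],
    [[-4.67,-0.4,0.53],[-0.2,0.2,0],2.4],
    [[-4.68,-0.4,0.51],[-0.2,0.2,0],2.4]
  ]
}}

```text
t: 26.38
eef_pos: [441.9, 102.2, 180.3]
tcp_rot: [-1.568, -0.004, -1.579]
ft_force: [1.1, 0.2, 0.8]
opening: 0.246
```

Run:
```python
from h import *
s=st()
for c in ['side','top']:
  p=shot(c); 
  for n in ['right_drawer_handle','slot0','slot1','slot2','slot3','rack','plate0_centre','plate1_centre','plate2_centre','plate3_centre']: print(n,[m for m in mark(p,n) if m[1]>.3][:3])
  if c=='side': crop(p,180,140,310,270,4,'c6')
  else: crop(p,110,140,300,280,4,'c7')
```

```text
{'t': 26.375, 'joints': [0.084, 0.295, 2.005, -0.005, 0.839, 0.096], 'eef_pos': [441.86, 102.238, 180.268], 'tcp_rot': [-1.568, -0.004, -1.579], 'ft_force': [1.143, 0.2, 0.769], 'opening': 0.246}
right_drawer_handle [([417.0, -140.0, 76.0], 0.74)]
slot0 [([536.0, -139.0, 12.0], 0.95), ([572.0, -141.0, 17.0], 0.91), ([495.0, -142.0, 16.0], 0.82)]
slot1 [([536.0, -139.0, 12.0], 0.95), ([572.0, -141.0, 17.0], 0.91), ([495.0, -142.0, 16.0], 0.82)]
slot2 [([536.0, -139.0, 12.0], 0.95), ([572.0, -141.0, 17.0], 0.91), ([495.0, -142.0, 16.0], 0.82)]
slot3 [([536.0, -139.0, 12.0], 0.95), ([572.0, -141.0, 17.0], 0.91), ([495.0, -142.0, 16.0], 0.82)]
rack [([481.0, 361.0, -1.0], 0.85), ([570.0, -137.0, 17.0], 0.71), ([653.0, -58.0, 103.0], 0.5)]
plate0_centre [([428.0, 357.0, 41.0], 0.53)]
plate1_centre []
plate2_centre []
plate3_centre [([539.0, 365.0, 35.0], 0.52)]
right_drawer_handle [([419.0, -140.0, 79.0], 0.89)]
slot0 [([497.0, -138.0, 26.0], 0.87), ([573.0, -136.0, 21.0], 0.83), ([539.0, -137.0, 16.0], 0.74)]
slot1 [([497.0, -138.0, 26.0], 0.87), ([573.0, -136.0, 21.0], 0.83), ([539.0, -137.0, 16.0], 0.74)]
slot2 [([497.0, -138.0, 26.0], 0.87), ([573.0, -136.0, 21.0], 0.83), ([539.0, -137.0, 16.0], 0.74)]
slot3 [([497.0, -138.0, 26.0], 0.87), ([573.0, -136.0, 21.0], 0.83), ([539.0, -137.0, 16.0], 0.74)]
rack []
plate0_centre []
plate1_centre []
plate2_centre []
plate3_centre []
```

View pics/c6.png

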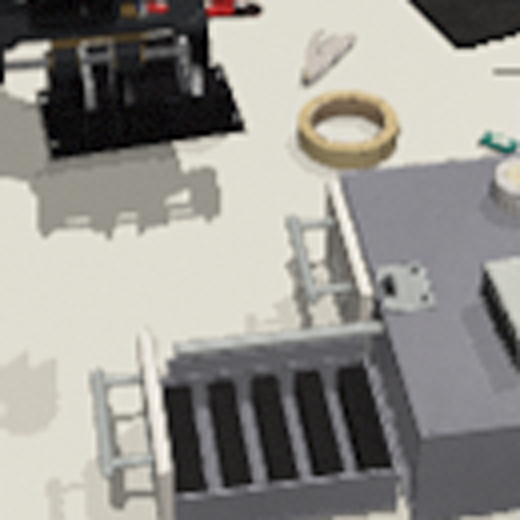

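View pics/c7.png

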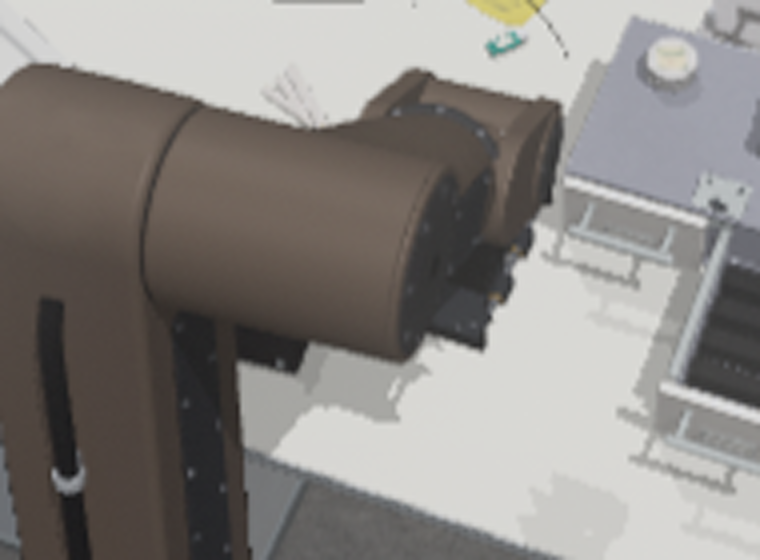

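Run:
```python
from h import *
from scipy.optimize import minimize
ps=shot('side'); pt=shot('top')
print('strips');
for x,y in [(183,430),(228,430),(272,430),(315,430),(362,430),(146,410),(160,410)]:
    print(px2w(ps,(180+x/4,140+y/4),50).round(),px2w(ps,(180+x/4,140+y/4),18).round())
ts=[]
for p,f,(a,b,c,d) in [(ps,'side0',(184,145,246,182)),(pt,'top0',(150,178,207,237))]:
    im=cv2.imread(f'pics/{f}.png'); m=np.zeros(im.shape[:2],np.uint8); m[b:d,a:c]=(im[b:d,a:c].max(2)<60)
    n,l,s,_=cv2.connectedComponentsWithStats(m); k=1+np.argmax(s[1:,4]); v,u=np.where(l==k)
    h=cv2.convexHull(np.stack([u,v],1).astype(np.int32)); S=4
    M=np.zeros((384*S,512*S),np.uint8); cv2.fillConvexPoly(M,(h*S+S//2),1); ts.append((p,M,S)); print(f,s[k],cv2.contourArea(h))
B=np.array([[x,y,z] for x in(-101,101) for y in(-59,59) for z in (0,54)],float)
def cost(q,which=(0,1),o=None):
    W=R.from_euler('z',q[2],degrees=True).apply(B)+[q[0],q[1],0]; t=0
    for i in which:
        p,M,S=ts[i]; N=np.zeros_like(M); cv2.fillConvexPoly(N,cv2.convexHull((w2px(p,W)*S+S/2).astype(np.int32)),1)
        t+=1-(M&N).sum()/(M|N).sum()
    return t
for w in [(0,),(1,),(0,1)]:
    r=min((minimize(cost,[485,362,y0],args=(w,),method='Nelder-Mead',options=dict(initial_simplex=[[485,362,y0],[495,362,y0],[485,372,y0],[485,362,y0+5]])) for y0 in (0,5,10)),key=lambda r:r.fun); print(w,r.x.round(1),r.fun)
```

```text
strips
[ 482. -135.   50.] [ 484. -106.   18.]
[ 517. -140.   50.] [ 521. -112.   18.]
[ 552. -145.   50.] [ 556. -117.   18.]
[ 586. -150.   50.] [ 591. -123.   18.]
[ 622. -156.   50.] [ 629. -128.   18.]
[ 455. -109.   50.] [456. -80.  18.]
[ 466. -111.   50.] [468. -82.  18.]
side0 [190 148  51  32 935] 1156.5Traceback (most recent call last):
  File "<stdin>", line 10, in <module>
    return _wrapfunc(a, 'argmax', axis=axis, out=out, **kwds)
    return bound(*args, **kwds)
ValueError: attempt to get argmax of an empty sequence
```

Run:
```python
from h import *
from scipy.optimize import minimize
ps=shot('side'); pt=shot('top')
im=cv2.imread('pics/top0.png'); print(im[178:237:6,150:207:6].max(2))
ts=[]
for p,f,(a,b,c,d) in [(ps,'side0',(184,145,246,182)),(pt,'top0',(150,178,207,237))]:
    im=cv2.imread(f'pics/{f}.png'); m=np.zeros(im.shape[:2],np.uint8); m[b:d,a:c]=(im[b:d,a:c].max(2)<(60 if f=='side0' else 95))
    n,l,s,_=cv2.connectedComponentsWithStats(m); k=1+np.argmax(s[1:,4]); v,u=np.where(l==k)
    h=cv2.convexHull(np.stack([u,v],1).astype(np.int32)); S=4
    M=np.zeros((384*S,512*S),np.uint8); cv2.fillConvexPoly(M,(h*S+S//2),1); ts.append((p,M,S)); print(f,s[k],cv2.contourArea(h))
B=np.array([[x,y,z] for x in(-101,101) for y in(-59,59) for z in (0,54)],float)
def cost(q,which=(0,1),o=None):
    W=R.from_euler('z',q[2],degrees=True).apply(B)+[q[0],q[1],0]; t=0
    for i in which:
        p,M,S=ts[i]; N=np.zeros_like(M); cv2.fillConvexPoly(N,cv2.convexHull((w2px(p,W)*S+S/2).astype(np.int32)),1)
        t+=1-(M&N).sum()/(M|N).sum()
    return t
for w in [(0,),(1,),(0,1)]:
    r=min((minimize(cost,[485,362,y0],args=(w,),method='Nelder-Mead',options=dict(initial_simplex=[[485,362,y0],[495,362,y0],[485,372,y0],[485,362,y0+5]])) for y0 in (0,5,10)),key=lambda r:r.fun); print(w,r.x.round(1),r.fun)
```

```text
[[210 215 217 217 217 217 217 217 217 156]
 [144 217 217 217 217 217 217 218 217 217]
 [217 217 217  74 147 136 205 183 196 217]
 [216 216 217  66  96 109 110  85 125 217]
 [217 217 140 203 167  67  68  68 203 217]
 [216 216 194 111 103 133 140  64 203 217]
 [216 176 104 128 140 170  70 194 217 216]
 [216 127  65  65  97 107  62 203 216 216]
 [216 176  98  65  65  62  73 210 216 216]
 [216 216 215 216 208 123 202 216 216 216]]
side0 [190 148  51  32 935] 1156.5
top0 [156 189  43  44 659] 1288.0
(0,) [488.1 357.3   5.2] 0.1566822345967307
(1,) [485.3 357.5   7.1] 0.18568084276238783
(0, 1) [485.2 357.7   5.1] 0.3468992416494058
```

Run:
```python
from h import *
plan((431,356,140,5.5,2.4,1))
```

```text
[[[-5.1,0.78,-0.26],[-0,-1.2,0],2.4],[[-5.11,0.78,-0.15],[-0,-1.2,0],2.4],[[-5.11,0.79,-0.05],[-0,-1.2,0],2.4],[[-5.11,0.79,0.06],[-0,-1.2,0],2.4],[[-5.1,0.8,0.16],[-0,-1.2,0],2.4]]
[[[0,0,0],[0,0,0],2.4],[[0,0,0],[0,0,0],2.4],[[0,0,0],[0,0,0],2.4],[[0,0,0],[0,0,0],2.4],[[0,0,0],[0,0,0],2.4]]
```

>>> {"name": "apply_moves", "arguments": {
  "increments": [
    [[-5.1,0.78,-0.26],[0,-1.2,0],2.4],
    [[-5.11,0.78,-0.15],[0,-1.2,0],2.4],
    [[-5.11,0.79,-0.05],[0,-1.2,0],2.4],
    [[-5.11,0.79,0.06],[0,-1.2,0],2.4],
    [[-4.5,0.8,0.16],[0,-1.2,0],2.4]
  ]
}}

```text
t: 28.3
eef_pos: [432.8, 355.3, 139.3]
tcp_rot: [-1.566, -0.003, -1.477]
ft_force: [0.4, -1.5, -0.3]
opening: 0.251
```

Run:
```python
from h import *
st()
p=shot('side'); crop(p,160,80,270,190,5,'c8')
for n in ['plate0_centre','plate1_centre','plate3_centre','rack']: print(n,[m for m in mark(p,n) if m[1]>.3][:3])
plan((431,356,90,5.5,2.4),(431,356,52,5.5,2.4))
```

```text
{'t': 28.3, 'joints': [0.572, 0.488, 1.804, -0.007, 0.847, 0.483], 'eef_pos': [432.847, 355.259, 139.326], 'tcp_rot': [-1.566, -0.003, -1.477], 'ft_force': [0.428, -1.468, -0.321], 'opening': 0.251}
plate0_centre [([428.0, 355.0, 41.0], 0.42), ([577.0, 540.0, -5.0], 0.39)]
plate1_centre [([471.0, 360.0, 41.0], 0.63)]
plate3_centre [([538.0, 367.0, 35.0], 0.54)]
rack [([484.0, 363.0, -1.0], 0.65)]
[[[-0.35,4.95,-0.18],[-0.3,-0.2,0.2],2.4],[[0,3.8,-0],[0,0,0],2.4],[[0,0,0],[0,0,0],2.4],[[0,0,0],[0,0,0],2.4],[[0,0,0],[0,0,0],2.4]]
```

View pics/c8.png

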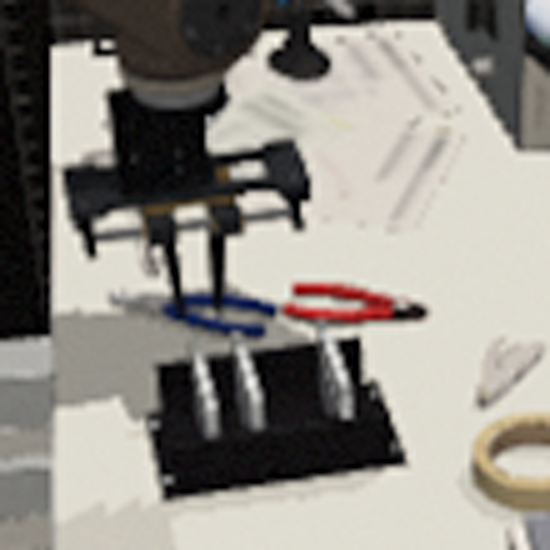

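>>> {"name": "apply_moves", "arguments": {
  "increments": [
    [[-0.2,4.5,-0.2],[-0.3,-0.1,0.2],2.4],
    [[0,0.3,0],[0,0,0],2.4],
    [[0,1.5,0],[0,0,0],2.4],
    [[0,1.0,0],[0,0,0],2.4],
    [[0,1.0,0],[0,0,0],2.4]
  ]
}}

```text
t: 29.18
eef_pos: [434.0, 352.3, 58.4]
tcp_rot: [-1.566, 0.002, -1.481]
ft_force: [1.0, -0.6, 1.1]
opening: 0.253
```

>>> {"name": "apply_moves", "arguments": {
  "increments": [
    [[-0.3,0.6,-0.25],[-0.2,0,0],2.4],
    [[0,0.1,0],[0,0,0],0.5],
    [[0,0,0],[0,0,0],0.5],
    [[0,0,0],[0,0,0],0.5],
    [[0,0,0],[0,0,0],0.5]
  ]
}}

```text
t: 29.8
eef_pos: [431.0, 355.5, 51.0]
tcp_rot: [-1.569, 0.002, -1.48]
ft_force: [0.5, -0.2, -1.2]
opening: 0.081
```

Run:
```python
from h import *
s=st(); P=s['eef_pos']; print(s['moment'])
p=shot('side'); crop(p,160,80,270,190,5,'c9')
plan((P[0],P[1],P[2]+30,5.5,0.5),(P[0],P[1],165,5.5,0.5),(607,-138,165,0.6,0.5))
```

```text
{'t': 29.8, 'joints': [0.571, 0.616, 1.874, 0.002, 0.65, 0.479], 'eef_pos': [431.005, 355.508, 51.007], 'tcp_rot': [-1.569, 0.002, -1.48], 'ft_force': [0.467, -0.194, -1.189], 'opening': 0.081}
[-0.03806026 -0.12991983 -0.02069059]
[[[-0.01,-3.0,0.01],[-0.1,-0.3,-0.1],0.5],[[0,-4.2,0],[0,0,0],0.5],[[0,-4.2,0],[0,0,0],0.5],[[5.08,0,1.28],[-0,0.5,-0],0.5],[[5.07,0,1.32],[-0,0.5,-0],0.5]]
[[[5.06,0,1.37],[-0,0.5,-0],0.5],[[5.05,0,1.41],[-0,0.5,-0],0.5],[[5.03,0,1.45],[-0,0.5,-0],0.5],[[5.02,0,1.49],[-0,0.5,-0],0.5],[[5.01,0,1.54],[-0,0.5,-0],0.5]]
[[[5.0,0,1.58],[-0,0.5,-0],0.5],[[4.98,0,1.62],[-0,0.5,-0],0.5],[[4.97,0,1.67],[-0,0.5,-0],0.5],[[0,0,0],[0,0,0],0.5],[[0,0,0],[0,0,0],0.5]]
```

>>> {"name": "apply_moves", "arguments": {
  "increments": [
    [[0,-1.5,0],[0,0,0],0.5],
    [[0,-2.5,0],[0,0,0],0.5],
    [[0,-3.5,0],[0,0,0],0.5],
    [[0,-3.5,0],[0,0,0],0.5],
    [[0,-0.8,0],[0,0,0],0.5]
  ]
}}

```text
t: 30.48
eef_pos: [430.7, 355.0, 175.8]
tcp_rot: [-1.569, 0.002, -1.48]
ft_force: [0.0, 0.1, -1.1]
opening: 0.081
```

>>> {"name": "apply_moves", "arguments": {
  "increments": [
    [[5,0,1.28],[0,0.5,0],0.5],
    [[5,0,1.32],[0,0.5,0],0.5],
    [[5,0,1.37],[0,0.5,0],0.5],
    [[5,0,1.41],[0,0.5,0],0.5],
    [[5,0,1.45],[0,0.5,0],0.5]
  ]
}}

```text
t: 31.1
eef_pos: [517.5, 106.4, 174.5]
tcp_rot: [-1.569, 0.003, -1.519]
ft_force: [1.0, -0.0, -1.2]
opening: 0.081
```

>>> {"name": "apply_moves", "arguments": {
  "increments": [
    [[5,0,1.49],[0,0.5,0],0.5],
    [[5,0,1.54],[0,0.5,0],0.5],
    [[5,0,1.58],[0,0.5,0],0.5],
    [[4,0,1.62],[0,0.5,0],0.5],
    [[3,0,1.2],[0,0.5,0],0.5]
  ]
}}

```text
t: 31.72
eef_pos: [599.7, -120.0, 170.9]
tcp_rot: [-1.574, 0.004, -1.566]
ft_force: [-0.3, 0.6, -1.6]
opening: 0.084
```

Run:
```python
from h import *
s=st()
p=shot('side'); crop(p,180,140,310,270,4,'c10')
plan((606.5,-138,130,0.6,0.5))
```

```text
{'t': 31.725, 'joints': [-0.307, 0.518, 1.64, 0.004, 0.988, -0.313], 'eef_pos': [599.677, -120.017, 170.897], 'tcp_rot': [-1.574, 0.004, -1.566], 'ft_force': [-0.341, 0.581, -1.647], 'opening': 0.084}
[[[1.51,4.07,0.56],[0.1,-0.5,-0.2],0.5],[[0,0,0],[0,0,0],0.5],[[0,0,0],[0,0,0],0.5],[[0,0,0],[0,0,0],0.5],[[0,0,0],[0,0,0],0.5]]
```

>>> {"name": "apply_moves", "arguments": {
  "increments": [
    [[1.3,1.0,0.6],[0.2,-0.4,-0.2],0.5],
    [[0.3,3.0,0],[0,0,0],0.5],
    [[0,2.0,0],[0,0,0],0.5],
    [[0,0.3,0],[0,0,0],0.5],
    [[0,0,0],[0,0,0],0.5]
  ]
}}

```text
t: 32.4
eef_pos: [606.3, -139.9, 102.5]
tcp_rot: [-1.572, 0.0, -1.559]
ft_force: [1.1, 0.0, -0.7]
opening: 0.082
```

Run:
```python
from h import *
s=st()
p=shot('side'); crop(p,180,160,310,270,5,'c11')
plan((606.5,-138,75,0.6,0.5))
```

```text
{'t': 32.4, 'joints': [-0.333, 0.613, 1.674, -0.0, 0.856, -0.344], 'eef_pos': [606.258, -139.891, 102.53], 'tcp_rot': [-1.572, 0.0, -1.559], 'ft_force': [1.057, 0.02, -0.691], 'opening': 0.082}
[[[-0.19,2.77,0.03],[0.1,0.1,-0],0.5],[[0,0,0],[0,0,0],0.5],[[0,0,0],[0,0,0],0.5],[[0,0,0],[0,0,0],0.5],[[0,0,0],[0,0,0],0.5]]
```

View pics/c11.png

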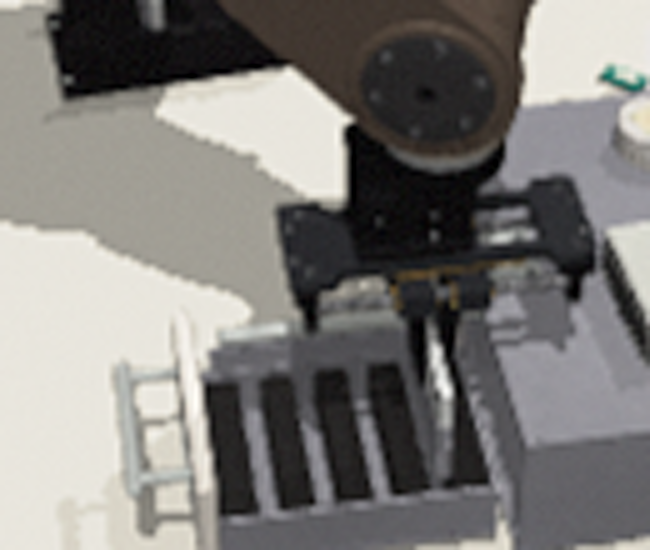

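>>> {"name": "apply_moves", "arguments": {
  "increments": [
    [[-0.1,0.8,0.05],[0.1,0,0],0.5],
    [[0,0.7,0],[0,0,0],0.5],
    [[0,0.5,0],[0,0,0],0.5],
    [[0,0.3,0],[0,0,0],0.5],
    [[0,0,0],[0,0,0],0.5]
  ]
}}

```text
t: 33.08
eef_pos: [607.4, -138.7, 79.5]
tcp_rot: [-1.568, -0.001, -1.559]
ft_force: [-0.8, 0.4, -1.7]
opening: 0.08
```

>>> {"name": "apply_moves", "arguments": {
  "increments": [
    [[0,0.7,-0.05],[-0.1,0,0],0.5],
    [[0,0.5,0],[0,0,0],0.5],
    [[0,0.2,0],[0,0,0],0.5],
    [[0,0.1,0],[0,0,0],0.5],
    [[0,0.1,0],[0,0,0],0.5]
  ]
}}

```text
t: 33.7
eef_pos: [607.0, -138.9, 62.7]
tcp_rot: [-1.569, -0.001, -1.559]
ft_force: [-1.7, -1.6, 6.8]
opening: 0.082
```

Touching bottom (TCP 62.7, +6.8 N). Release and retract.

>>> {"name": "apply_moves", "arguments": {
  "increments": [
    [[0,0,0],[0,0,0],2.0],
    [[0,0,0],[0,0,0],2.0],
    [[0,-1,0],[0,0,0],2.0],
    [[0,-4,0],[0,0,0],2.0],
    [[0,-5.5,0],[0,0,0],2.4]
  ]
}}

```text
t: 34.33
eef_pos: [605.8, -138.4, 168.4]
tcp_rot: [-1.575, 0.001, -1.559]
ft_force: [1.2, -0.1, 0.6]
opening: 0.243
```

Run:
```python
from h import *
s=st()
plan((467,359.3,150,5,2.4))
```

```text
{'t': 34.325, 'joints': [-0.331, 0.534, 1.617, -0.0, 0.995, -0.342], 'eef_pos': [605.762, -138.388, 168.449], 'tcp_rot': [-1.575, 0.001, -1.559], 'ft_force': [1.227, -0.123, 0.614], 'opening': 0.243}
[[[-5.55,0.22,-1.48],[0,-0.5,-0],2.4],[[-5.56,0.22,-1.43],[0,-0.5,-0],2.4],[[-5.57,0.21,-1.38],[0,-0.5,-0],2.4],[[-5.58,0.21,-1.34],[0,-0.5,-0],2.4],[[-5.59,0.21,-1.29],[0,-0.5,-0],2.4]]
[[[-5.6,0.21,-1.24],[0,-0.5,-0],2.4],[[-5.61,0.21,-1.2],[0,-0.5,-0],2.4],[[-5.62,0.21,-1.15],[0,-0.5,-0],2.4],[[-5.63,0.21,-1.1],[0,-0.5,-0],2.4],[[0,0,0],[0,0,0],2.4]]
```

>>> {"name": "apply_moves", "arguments": {
  "increments": [
    [[-5.55,0.2,-1.48],[0,-0.5,0],2.4],
    [[-5.56,0.2,-1.43],[0,-0.5,0],2.4],
    [[-5.57,0.2,-1.38],[0,-0.5,0],2.4],
    [[-5.58,0.2,-1.34],[0,-0.5,0],2.4],
    [[-5.59,0.2,-1.29],[0,-0.5,0],2.4]
  ]
}}

```text
t: 34.95
eef_pos: [530.0, 141.8, 166.7]
tcp_rot: [-1.56, -0.002, -1.521]
ft_force: [0.3, 0.5, 0.7]
opening: 0.253
```

>>> {"name": "apply_moves", "arguments": {
  "increments": [
    [[-5.6,0.2,-1.24],[0,-0.5,0],2.4],
    [[-5.6,0.2,-1.2],[0,-0.5,0],2.4],
    [[-5.2,0.2,-1.15],[0,-0.5,0],2.4],
    [[-4,0.2,-0.9],[0,-0.5,0],2.4],
    [[0,0,0],[0,0,0],2.4]
  ]
}}

```text
t: 35.58
eef_pos: [468.8, 352.6, 162.0]
tcp_rot: [-1.555, -0.0, -1.48]
ft_force: [-0.3, -0.8, 0.2]
opening: 0.254
```

Run:
```python
from h import *
s=st()
p=shot('side')
print(mark(p,'plate1_centre'),mark(p,'slot0'))
plan((467.5,359.3,90,5,2.4),(467.5,359.3,51,5,2.4))
```

```text
{'t': 35.575, 'joints': [0.535, 0.49, 1.723, -0.009, 0.914, 0.45], 'eef_pos': [468.838, 352.562, 161.957], 'tcp_rot': [-1.555, -0.0, -1.48], 'ft_force': [-0.345, -0.775, 0.198], 'opening': 0.254}
[([471.0, 360.0, 41.0], 0.44)] [([499.0, -141.0, 15.0], 0.91), ([573.0, -138.0, 17.0], 0.91), ([608.0, -141.0, 16.0], 0.84), ([537.0, -142.0, 14.0], 0.58), ([598.0, 21.0, 77.0], 0.45)]
[[[-0.49,3.59,-0.14],[-0.4,0,0],2.4],[[-0.49,3.59,-0.11],[-0.4,0,0],2.4],[[0,3.9,-0],[0,0,0],2.4],[[0,0,0],[0,0,0],2.4],[[0,0,0],[0,0,0],2.4]]
```

>>> {"name": "apply_moves", "arguments": {
  "increments": [
    [[-0.4,3.6,-0.1],[-0.5,0,0],2.4],
    [[-0.2,2.8,-0.1],[-0.4,0,0],2.4],
    [[0,0.5,0],[0,0,0],2.4],
    [[0,1.0,0],[0,0,0],2.4],
    [[0,0.2,0],[0,0,0],2.4]
  ]
}}

```text
t: 36.35
eef_pos: [472.1, 351.2, 81.9]
tcp_rot: [-1.567, 0.001, -1.491]
ft_force: [-0.7, -0.2, -0.2]
opening: 0.251
```

Run:
```python
from h import *
s=st()
plan((467.5,359.3,51,5,2.4))
```

```text
{'t': 36.35, 'joints': [0.528, 0.6, 1.78, -0.001, 0.758, 0.448], 'eef_pos': [472.105, 351.156, 81.913], 'tcp_rot': [-1.567, 0.001, -1.491], 'ft_force': [-0.71, -0.231, -0.191], 'opening': 0.251}
[[[-0.85,3.09,-0.4],[-0.2,-0.4,-0.1],2.4],[[0,0,0],[0,0,0],2.4],[[0,0,0],[0,0,0],2.4],[[0,0,0],[0,0,0],2.4],[[0,0,0],[0,0,0],2.4]]
```

>>> {"name": "apply_moves", "arguments": {
  "increments": [
    [[-0.6,0.3,-0.4],[-0.2,-0.4,0],2.4],
    [[-0.2,1.2,0],[0,0,0],2.4],
    [[0,1.0,0],[0,0,0],2.4],
    [[0,0.5,0],[0,0,0],2.4],
    [[0,0.1,0],[0,0,0],2.4]
  ]
}}

```text
t: 36.98
eef_pos: [467.4, 359.8, 49.8]
tcp_rot: [-1.57, 0.002, -1.483]
ft_force: [0.6, -0.4, -1.1]
opening: 0.252
```

>>> {"name": "apply_moves", "arguments": {
  "increments": [
    [[0,0,0],[0,0,0],0.5],
    [[0,0,0],[0,0,0],0.5],
    [[0,0,0],[0,0,0],0.5],
    [[0,0,0],[0,0,0],0.5],
    [[0,-0.2,0],[0,0,0],0.5]
  ]
}}

```text
t: 37.6
eef_pos: [467.6, 359.7, 52.1]
tcp_rot: [-1.569, 0.002, -1.483]
ft_force: [-0.3, 0.7, -1.3]
opening: 0.083
```

Run:
```python
from h import *
s=st();P=s['eef_pos']
plan((P[0],P[1],165,5,0.5),(571,-138.5,165,0.6,0.5))
```

```text
{'t': 37.6, 'joints': [0.543, 0.645, 1.794, 0.001, 0.7, 0.455], 'eef_pos': [467.564, 359.663, 52.115], 'tcp_rot': [-1.569, 0.002, -1.483], 'ft_force': [-0.332, 0.716, -1.324], 'opening': 0.083}
[[[-0.01,-5.64,0.01],[-0,0,-0],0.5],[[-0,-5.64,0],[-0,0,-0],0.5],[[5.61,-0,0.66],[-0,0.5,-0],0.5],[[5.61,-0,0.71],[-0,0.5,-0],0.5],[[5.6,-0,0.76],[-0,0.5,-0],0.5]]
[[[5.6,-0,0.81],[-0,0.5,-0],0.5],[[5.59,-0,0.85],[-0,0.5,-0],0.5],[[5.58,0,0.9],[-0,0.5,-0],0.5],[[5.57,0,0.95],[-0,0.5,-0],0.5],[[5.56,0,1.0],[-0,0.5,-0],0.5]]
[[[5.56,-0,1.04],[-0,0.5,-0],0.5],[[0,0,0],[0,0,0],0.5],[[0,0,0],[0,0,0],0.5],[[0,0,0],[0,0,0],0.5],[[0,0,0],[0,0,0],0.5]]
```

>>> {"name": "apply_moves", "arguments": {
  "increments": [
    [[0,-1.5,0],[0,0,0],0.5],
    [[0,-2.5,0],[0,0,0],0.5],
    [[0,-3.5,0],[0,0,0],0.5],
    [[0,-3.5,0],[0,0,0],0.5],
    [[0,-0.5,0],[0,0,0],0.5]
  ]
}}

```text
t: 38.22
eef_pos: [467.4, 359.5, 174.2]
tcp_rot: [-1.568, 0.002, -1.483]
ft_force: [-0.4, -0.1, -1.7]
opening: 0.079
```

>>> {"name": "apply_moves", "arguments": {
  "increments": [
    [[5.6,0,0.66],[0,0.5,0],0.5],
    [[5.6,0,0.71],[0,0.5,0],0.5],
    [[5.6,0,0.76],[0,0.5,0],0.5],
    [[5.6,0,0.81],[0,0.5,0],0.5],
    [[5.6,0,0.85],[0,0.5,0],0.5]
  ]
}}

```text
t: 38.85
eef_pos: [524.6, 78.2, 172.4]
tcp_rot: [-1.569, 0.003, -1.521]
ft_force: [0.9, 0.4, -0.1]
opening: 0.084
```

>>> {"name": "apply_moves", "arguments": {
  "increments": [
    [[5.6,0,0.9],[0,0.5,0],0.5],
    [[5.5,0,0.95],[0,0.5,0],0.5],
    [[5.0,0,1],[0,0.5,0],0.5],
    [[3,0,0.8],[0,0.5,0],0.5],
    [[0.5,0,0],[0,0,0],0.5]
  ]
}}

```text
t: 39.48
eef_pos: [567.4, -126.1, 168.8]
tcp_rot: [-1.573, 0.004, -1.562]
ft_force: [-0.4, -0.8, -1.6]
opening: 0.08
```

Run:
```python
from h import *
s=st()
plan((571,-138,103,0.6,0.5))
```

```text
{'t': 39.475, 'joints': [-0.334, 0.48, 1.719, 0.004, 0.946, -0.345], 'eef_pos': [567.366, -126.141, 168.833], 'tcp_rot': [-1.573, 0.004, -1.562], 'ft_force': [-0.363, -0.773, -1.641], 'opening': 0.08}
[[[0.61,3.29,0.18],[0.1,-0,-0.1],0.5],[[0.6,3.29,0.18],[0.1,-0,-0.1],0.5],[[0,0,0],[0,0,0],0.5],[[0,0,0],[0,0,0],0.5],[[0,0,0],[0,0,0],0.5]]
```

>>> {"name": "apply_moves", "arguments": {
  "increments": [
    [[0.6,1.5,0.18],[0.1,0,-0.1],0.5],
    [[0.5,3.0,0.16],[0.1,0,-0.1],0.5],
    [[0,1.6,0],[0,0,0],0.5],
    [[0,0.3,0],[0,0,0],0.5],
    [[0,0,0],[0,0,0],0.5]
  ]
}}

```text
t: 40.1
eef_pos: [569.0, -133.2, 99.5]
tcp_rot: [-1.573, 0.002, -1.558]
ft_force: [-0.4, -0.3, -1.9]
opening: 0.08
```

Run:
```python
from h import *
s=st()
plan((571,-138,80,0.6,0.5))
```

```text
{'t': 40.1, 'joints': [-0.344, 0.573, 1.774, 0.002, 0.798, -0.358], 'eef_pos': [568.996, -133.197, 99.494], 'tcp_rot': [-1.573, 0.002, -1.558], 'ft_force': [-0.436, -0.261, -1.921], 'opening': 0.08}
[[[0.49,1.95,0.2],[0.1,0.1,-0.1],0.5],[[0,0,0],[0,0,0],0.5],[[0,0,0],[0,0,0],0.5],[[0,0,0],[0,0,0],0.5],[[0,0,0],[0,0,0],0.5]]
```

>>> {"name": "apply_moves", "arguments": {
  "increments": [
    [[0.5,0,0.2],[0.1,0.1,-0.1],0.5],
    [[0,0.6,0],[0,0,0],0.5],
    [[0,0.7,0],[0,0,0],0.5],
    [[0,0.6,0],[0,0,0],0.5],
    [[0,0,0],[0,0,0],0.5]
  ]
}}

```text
t: 40.72
eef_pos: [571.7, -138.2, 80.3]
tcp_rot: [-1.569, -0.0, -1.559]
ft_force: [0.8, 0.7, -0.7]
opening: 0.085
```

>>> {"name": "apply_moves", "arguments": {
  "increments": [
    [[0,0.6,0],[0,0,0],0.5],
    [[0,0.5,0],[0,0,0],0.5],
    [[0,0.2,0],[0,0,0],0.5],
    [[0,0.1,0],[0,0,0],0.5],
    [[0,0,0],[0,0,0],0.5]
  ]
}}

```text
t: 41.35
eef_pos: [571.8, -138.3, 65.4]
tcp_rot: [-1.569, -0.0, -1.559]
ft_force: [0.5, -0.6, -1.5]
opening: 0.085
```

>>> {"name": "apply_moves", "arguments": {
  "increments": [
    [[0,0.1,0],[0,0,0],0.5],
    [[0,0.1,0],[0,0,0],0.5],
    [[0,0.1,0],[0,0,0],0.5],
    [[0,0.1,0],[0,0,0],0.5],
    [[0,0.1,0],[0,0,0],0.5]
  ]
}}

```text
t: 41.98
eef_pos: [572.6, -138.5, 61.8]
tcp_rot: [-1.567, -0.001, -1.559]
ft_force: [-0.9, 2.4, 14.5]
opening: 0.081
```

>>> {"name": "apply_moves", "arguments": {
  "increments": [
    [[0,0,0],[0,0,0],2.0],
    [[0,0,0],[0,0,0],2.0],
    [[0,-1,0],[0,0,0],2.0],
    [[0,-4,0],[0,0,0],2.0],
    [[0,-5.5,0],[0,0,0],2.4]
  ]
}}

```text
t: 42.6
eef_pos: [570.8, -138.0, 167.1]
tcp_rot: [-1.573, 0.001, -1.559]
ft_force: [0.4, 0.9, 0.1]
opening: 0.239
```

Run:
```python
from h import *
s=st()
plan((538.8,366,150,5,2.4))
```

```text
{'t': 42.6, 'joints': [-0.35, 0.49, 1.706, 0.0, 0.948, -0.361], 'eef_pos': [570.795, -137.969, 167.1], 'tcp_rot': [-1.573, 0.001, -1.559], 'ft_force': [0.366, 0.884, 0.138], 'opening': 0.239}
[[[-5.6,0.2,-0.29],[0,-0.5,-0],2.4],[[-5.61,0.2,-0.24],[0,-0.5,-0],2.4],[[-5.61,0.2,-0.2],[0,-0.5,-0],2.4],[[-5.61,0.19,-0.15],[0,-0.5,-0],2.4],[[-5.61,0.19,-0.1],[0,-0.5,-0],2.4]]
[[[-5.61,0.19,-0.06],[0,-0.5,-0],2.4],[[-5.61,0.19,-0.01],[0,-0.5,-0],2.4],[[-5.61,0.19,0.04],[0,-0.5,-0],2.4],[[-5.61,0.19,0.09],[0,-0.5,-0],2.4],[[0,0,0],[0,0,0],2.4]]
```

>>> {"name": "apply_moves", "arguments": {
  "increments": [
    [[-5.6,0,-0.29],[0,-0.5,0],2.4],
    [[-5.6,0.2,-0.24],[0,-0.5,0],2.4],
    [[-5.6,0.2,-0.2],[0,-0.5,0],2.4],
    [[-5.6,0.2,-0.15],[0,-0.5,0],2.4],
    [[-5.6,0.2,-0.1],[0,-0.5,0],2.4]
  ]
}}

```text
t: 43.22
eef_pos: [555.5, 145.4, 166.9]
tcp_rot: [-1.561, -0.002, -1.521]
ft_force: [0.4, 0.5, -0.3]
opening: 0.251
```

>>> {"name": "apply_moves", "arguments": {
  "increments": [
    [[-5.6,0.2,-0.06],[0,-0.5,0],2.4],
    [[-5.6,0.2,0],[0,-0.5,0],2.4],
    [[-5.2,0.2,0],[0,-0.5,0],2.4],
    [[-4,0.2,0],[0,-0.5,0],2.4],
    [[-0.5,0,0],[0,0,0],2.4]
  ]
}}

```text
t: 43.85
eef_pos: [539.7, 364.2, 161.3]
tcp_rot: [-1.558, -0.001, -1.481]
ft_force: [0.1, -0.8, 0.1]
opening: 0.257
```

Run:
```python
from h import *
s=st()
p=shot('side'); print(mark(p,'plate3_centre'),mark(p,'slot0'))
plan((538.5,366,90,5,2.4))
```

```text
{'t': 43.85, 'joints': [0.495, 0.577, 1.556, -0.008, 0.998, 0.409], 'eef_pos': [539.719, 364.238, 161.303], 'tcp_rot': [-1.558, -0.001, -1.481], 'ft_force': [0.149, -0.771, 0.05], 'opening': 0.257}
[([537.0, 366.0, 37.0], 0.67)] [([572.0, -140.0, 21.0], 0.95), ([497.0, -143.0, 17.0], 0.92), ([537.0, -138.0, 11.0], 0.87), ([609.0, -138.0, 18.0], 0.6), ([607.0, -139.0, 51.0], 0.26)]
[[[-0.24,3.57,-0.13],[-0.4,-0,0.1],2.4],[[-0.24,3.57,-0.1],[-0.4,-0,0.1],2.4],[[0,0,0],[0,0,0],2.4],[[0,0,0],[0,0,0],2.4],[[0,0,0],[0,0,0],2.4]]
```

>>> {"name": "apply_moves", "arguments": {
  "increments": [
    [[-0.2,3.6,-0.1],[-0.4,0,0],2.4],
    [[-0.2,2.8,-0.1],[-0.3,0,0],2.4],
    [[0,0.5,0],[0,0,0],2.4],
    [[0,0.2,0],[0,0,0],2.4],
    [[0,0,0],[0,0,0],2.4]
  ]
}}

```text
t: 44.62
eef_pos: [541.7, 360.1, 92.5]
tcp_rot: [-1.567, -0.001, -1.491]
ft_force: [0.1, 1.1, 0.4]
opening: 0.252
```

Run:
```python
from h import *
s=st()
plan((538.5,366,51,5,2.4))
```

```text
{'t': 44.625, 'joints': [0.486, 0.658, 1.61, -0.003, 0.871, 0.408], 'eef_pos': [541.719, 360.083, 92.525], 'tcp_rot': [-1.567, -0.001, -1.491], 'ft_force': [0.061, 1.078, 0.414], 'opening': 0.252}
[[[-0.62,4.15,-0.29],[-0.2,-0.4,0],2.4],[[0,0,0],[0,0,0],2.4],[[0,0,0],[0,0,0],2.4],[[0,0,0],[0,0,0],2.4],[[0,0,0],[0,0,0],2.4]]
```

>>> {"name": "apply_moves", "arguments": {
  "increments": [
    [[-0.6,0.5,-0.3],[-0.2,-0.4,0],2.4],
    [[0,1.5,0],[0,0,0],2.4],
    [[0,1.2,0],[0,0,0],2.4],
    [[0,0.8,0],[0,0,0],2.4],
    [[0,0.1,0],[0,0,0],2.4]
  ]
}}

```text
t: 45.25
eef_pos: [538.2, 366.4, 49.6]
tcp_rot: [-1.569, -0.0, -1.483]
ft_force: [-0.3, 0.3, -0.3]
opening: 0.255
```

>>> {"name": "apply_moves", "arguments": {
  "increments": [
    [[0,0,0],[0,0,0],0.5],
    [[0,0,0],[0,0,0],0.5],
    [[0,0,0],[0,0,0],0.5],
    [[0,0,0],[0,0,0],0.5],
    [[0,-0.2,0],[0,0,0],0.5]
  ]
}}

```text
t: 45.88
eef_pos: [538.3, 366.4, 52.0]
tcp_rot: [-1.569, -0.0, -1.483]
ft_force: [0.4, 0.7, -2.1]
opening: 0.083
```

Run:
```python
from h import *
s=st();P=s['eef_pos']
plan((P[0],P[1],170,5,0.5),(535,-138,170,0.6,0.5))
```

```text
{'t': 45.875, 'joints': [0.497, 0.711, 1.632, -0.001, 0.798, 0.409], 'eef_pos': [538.335, 366.351, 51.982], 'tcp_rot': [-1.569, -0.0, -1.483], 'ft_force': [0.398, 0.732, -2.081], 'opening': 0.083}
[[[0,-3.93,0.01],[-0,0,0],0.5],[[0,-3.93,0],[-0,0,0],0.5],[[0,-3.93,0],[-0,0,0],0.5],[[5.58,-0,-0.53],[-0,0.5,-0],0.5],[[5.58,-0,-0.48],[-0,0.5,-0],0.5]]
[[[5.59,-0,-0.43],[-0,0.5,-0],0.5],[[5.59,-0,-0.38],[-0,0.5,-0],0.5],[[5.59,-0,-0.33],[-0,0.5,-0],0.5],[[5.6,0,-0.29],[-0,0.5,-0],0.5],[[5.6,-0,-0.24],[-0,0.5,-0],0.5]]
[[[5.6,-0,-0.19],[-0,0.5,-0],0.5],[[5.6,-0,-0.14],[-0,0.5,-0],0.5],[[0,0,0],[0,0,0],0.5],[[0,0,0],[0,0,0],0.5],[[0,0,0],[0,0,0],0.5]]
```

>>> {"name": "apply_moves", "arguments": {
  "increments": [
    [[0,-1.5,0],[0,0,0],0.5],
    [[0,-2.5,0],[0,0,0],0.5],
    [[0,-3.5,0],[0,0,0],0.5],
    [[0,-3.5,0],[0,0,0],0.5],
    [[0,-0.5,0],[0,0,0],0.5]
  ]
}}

```text
t: 46.5
eef_pos: [538.2, 366.4, 174.1]
tcp_rot: [-1.567, 0.0, -1.483]
ft_force: [-0.3, 1.3, -2.2]
opening: 0.083
```

>>> {"name": "apply_moves", "arguments": {
  "increments": [
    [[5.6,0,-0.53],[0,0.5,0],0.5],
    [[5.6,0,-0.48],[0,0.5,0],0.5],
    [[5.6,0,-0.43],[0,0.5,0],0.5],
    [[5.6,0,-0.38],[0,0.5,0],0.5],
    [[5.6,0,-0.33],[0,0.5,0],0.5]
  ]
}}

```text
t: 47.12
eef_pos: [534.6, 80.9, 171.5]
tcp_rot: [-1.569, 0.001, -1.522]
ft_force: [0.9, -0.0, -1.3]
opening: 0.082
```

>>> {"name": "apply_moves", "arguments": {
  "increments": [
    [[5.6,0,-0.29],[0,0.5,0],0.5],
    [[5.5,0,-0.24],[0,0.5,0],0.5],
    [[5.2,0,-0.2],[0,0.5,0],0.5],
    [[4,0,-0.1],[0,0.5,0],0.5],
    [[0.8,0,0],[0,0,0],0.5]
  ]
}}

```text
t: 47.75
eef_pos: [530.9, -139.8, 168.3]
tcp_rot: [-1.573, 0.002, -1.562]
ft_force: [-0.6, 0.5, -2.0]
opening: 0.083
```

Run:
```python
from h import *
s=st()
plan((535.5,-138,103,0.6,0.5))
```

```text
{'t': 47.75, 'joints': [-0.378, 0.439, 1.798, 0.001, 0.908, -0.388], 'eef_pos': [530.857, -139.787, 168.288], 'tcp_rot': [-1.573, 0.002, -1.562], 'ft_force': [-0.612, 0.468, -2.03], 'opening': 0.083}
[[[-0.08,3.26,0.24],[0.1,-0,-0.1],0.5],[[-0.08,3.26,0.24],[0.1,-0,-0.1],0.5],[[0,0,0],[0,0,0],0.5],[[0,0,0],[0,0,0],0.5],[[0,0,0],[0,0,0],0.5]]
```

>>> {"name": "apply_moves", "arguments": {
  "increments": [
    [[0,1.5,0.24],[0.1,0,-0.1],0.5],
    [[0,3.0,0.2],[0.1,0,0],0.5],
    [[0,1.6,0],[0,0,0],0.5],
    [[0,0.2,0],[0,0,0],0.5],
    [[0,0,0],[0,0,0],0.5]
  ]
}}

```text
t: 48.38
eef_pos: [534.5, -134.7, 99.7]
tcp_rot: [-1.573, 0.002, -1.558]
ft_force: [0.5, 0.0, -1.0]
opening: 0.084
```

Run:
```python
from h import *
s=st()
p=shot('side'); crop(p,180,160,310,270,5,'c12')
plan((535.5,-138,80,0.6,0.5))
```

```text
{'t': 48.375, 'joints': [-0.367, 0.535, 1.856, 0.002, 0.753, -0.381], 'eef_pos': [534.476, -134.686, 99.706], 'tcp_rot': [-1.573, 0.002, -1.558], 'ft_force': [0.481, 0.027, -0.958], 'opening': 0.084}
[[[0.33,1.99,0.1],[0.1,0.1,-0.1],0.5],[[0,0,0],[0,0,0],0.5],[[0,0,0],[0,0,0],0.5],[[0,0,0],[0,0,0],0.5],[[0,0,0],[0,0,0],0.5]]
```

View pics/c12.png

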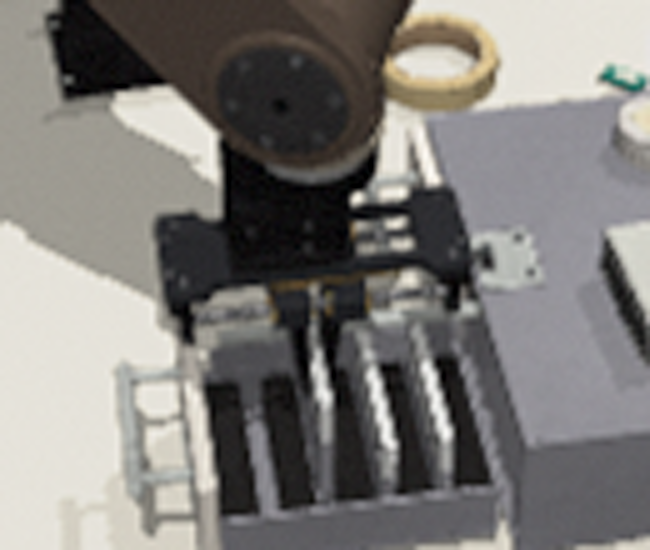

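>>> {"name": "apply_moves", "arguments": {
  "increments": [
    [[0.3,0,0.1],[0.1,0.1,-0.1],0.5],
    [[0,0.6,0],[0,0,0],0.5],
    [[0,0.7,0],[0,0,0],0.5],
    [[0,0.6,0],[0,0,0],0.5],
    [[0,0,0],[0,0,0],0.5]
  ]
}}

```text
t: 49.05
eef_pos: [536.1, -137.9, 80.6]
tcp_rot: [-1.569, -0.001, -1.56]
ft_force: [-0.2, -0.0, -1.4]
opening: 0.083
```

>>> {"name": "apply_moves", "arguments": {
  "increments": [
    [[0,0.6,0],[0,0,0],0.5],
    [[0,0.5,0],[0,0,0],0.5],
    [[0,0.2,0],[0,0,0],0.5],
    [[0,0.1,0],[0,0,0],0.5],
    [[0,0.1,0],[0,0,0],0.5]
  ]
}}

```text
t: 49.68
eef_pos: [536.2, -138.0, 64.7]
tcp_rot: [-1.568, -0.001, -1.56]
ft_force: [0.0, -0.2, -2.4]
opening: 0.088
```

>>> {"name": "apply_moves", "arguments": {
  "increments": [
    [[0,0.1,-0.05],[0,0,0],0.5],
    [[0,0.1,0],[0,0,0],0.5],
    [[0,0.1,0],[0,0,0],0.5],
    [[0,0.1,0],[0,0,0],0.5],
    [[0,0,0],[0,0,0],0.5]
  ]
}}

```text
t: 50.3
eef_pos: [536.4, -138.1, 61.9]
tcp_rot: [-1.566, -0.002, -1.56]
ft_force: [0.7, 0.0, -1.5]
opening: 0.085
```

>>> {"name": "apply_moves", "arguments": {
  "increments": [
    [[0,0.1,0],[0,0,0],0.5],
    [[0,0.1,0],[0,0,0],0.5],
    [[0,0.1,0],[0,0,0],0.5],
    [[0,0.1,0],[0,0,0],0.5],
    [[0,0.1,0],[0,0,0],0.5]
  ]
}}

```text
t: 50.92
eef_pos: [538.8, -138.2, 61.6]
tcp_rot: [-1.559, -0.003, -1.561]
ft_force: [-1.3, 1.3, 12.3]
opening: 0.081
```

>>> {"name": "apply_moves", "arguments": {
  "increments": [
    [[0,0,-0.2],[-0.4,0,0],0.9],
    [[0,0,0],[0,0,0],2.0],
    [[0,0,0],[0,0,0],2.0],
    [[0,-2,0],[0,0,0],2.0],
    [[0,-5.5,0],[0,0,0],2.6]
  ]
}}

```text
t: 51.55
eef_pos: [534.9, -137.7, 134.5]
tcp_rot: [-1.573, -0.001, -1.561]
ft_force: [-0.2, 0.7, 0.1]
opening: 0.254
```

>>> {"name": "apply_moves", "arguments": {
  "increments": [
    [[0,-3,0],[0,0,0],2.6],
    [[0,0,-3],[0,0,0],2.6],
    [[0,0,-3],[0,0,0],2.6],
    [[0,0,-3],[0,0,0],2.6],
    [[0,0,-2.2],[0,0,0],2.6]
  ]
}}

```text
t: 52.18
eef_pos: [421.8, -139.1, 168.2]
tcp_rot: [-1.567, -0.003, -1.56]
ft_force: [-0.4, 0.4, 0.3]
opening: 0.27
```

Run:
```python
from h import *
s=st()
p=shot('side'); crop(p,160,100,310,270,3.5,'c13')
print(mark(p,'right_drawer_handle'))
plan((418,-138,100,0.6,2.6),(418,-138,62,0.6,2.6))
```

```text
{'t': 52.175, 'joints': [-0.467, 0.3, 2.042, -0.001, 0.795, -0.477], 'eef_pos': [421.813, -139.129, 168.238], 'tcp_rot': [-1.567, -0.003, -1.56], 'ft_force': [-0.445, 0.439, 0.277], 'opening': 0.27}
[([422.0, -141.0, 79.0], 0.95)]
[[[-0.06,3.42,-0.18],[-0.1,-0,0.1],2.6],[[-0.06,3.42,-0.18],[-0.1,-0,0.1],2.6],[[-0,3.8,-0],[0,0,0],2.6],[[0,0,0],[0,0,0],2.6],[[0,0,0],[0,0,0],2.6]]
```

View pics/c13.png

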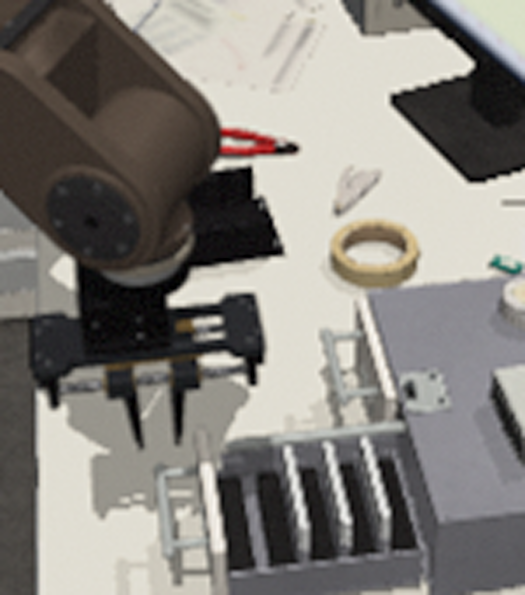

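>>> {"name": "apply_moves", "arguments": {
  "increments": [
    [[0,3.4,-0.1],[-0.1,0,0],2.6],
    [[0,3.2,0],[0,0,0],2.6],
    [[0,0.3,0],[0,0,0],2.6],
    [[0,0,0],[0,0,0],2.6],
    [[0,0,0],[0,0,0],2.6]
  ]
}}

```text
t: 52.9
eef_pos: [424.9, -140.6, 99.7]
tcp_rot: [-1.564, -0.005, -1.561]
ft_force: [1.1, 0.6, 0.3]
opening: 0.271
```

Run:
```python
from h import *
s=st()
plan((419.5,-138.5,62,0.6,2.6))
```

```text
{'t': 52.9, 'joints': [-0.466, 0.42, 2.109, -0.003, 0.605, -0.474], 'eef_pos': [424.876, -140.565, 99.658], 'tcp_rot': [-1.564, -0.005, -1.561], 'ft_force': [1.098, 0.625, 0.309], 'opening': 0.271}
[[[-0.23,3.76,-0.56],[-0.4,-0,0.3],2.6],[[0,0,0],[0,0,0],2.6],[[0,0,0],[0,0,0],2.6],[[0,0,0],[0,0,0],2.6],[[0,0,0],[0,0,0],2.6]]
```

>>> {"name": "apply_moves", "arguments": {
  "increments": [
    [[-0.2,0.2,-0.55],[-0.4,0,0.3],2.6],
    [[0,1.8,0],[0,0,0],2.6],
    [[0,1.8,0],[0,0,0],2.6],
    [[0,0.2,0],[0,0,0],2.6],
    [[0,0,0],[0,0,0],0.5]
  ]
}}

```text
t: 53.52
eef_pos: [419.7, -138.8, 61.6]
tcp_rot: [-1.568, -0.002, -1.561]
ft_force: [0.3, -0.4, -0.1]
opening: 0.215
```

>>> {"name": "apply_moves", "arguments": {
  "increments": [
    [[0,0,0],[0,0,0],0.5],
    [[0,0.1,0],[0,0,0],0.5],
    [[0,0.1,0.4],[0,0,0],0.5],
    [[0,0,0.8],[0,0,0],0.5],
    [[0,0,1.2],[0,0,0],0.5]
  ]
}}

```text
t: 54.15
eef_pos: [444.0, -138.7, 62.3]
tcp_rot: [-1.567, -0.003, -1.561]
ft_force: [-1.8, -3.4, -8.2]
opening: 0.103
```

>>> {"name": "apply_moves", "arguments": {
  "increments": [
    [[0,0,1.3],[0,0,0],0.5],
    [[0,0,1.3],[0,0,0],0.5],
    [[0,0,1.3],[0,0,0],0.5],
    [[0,0,1.3],[0,0,0],0.5],
    [[0,0,1.3],[0,0,0],0.5]
  ]
}}

```text
t: 54.78
eef_pos: [513.5, -138.1, 62.3]
tcp_rot: [-1.567, -0.003, -1.561]
ft_force: [-1.7, -3.7, -3.5]
opening: 0.104
```

>>> {"name": "apply_moves", "arguments": {
  "increments": [
    [[0,0,1.3],[0,0,0],0.5],
    [[0,0,1.3],[0,0,0],0.5],
    [[0,0,1.3],[0,0,0],0.5],
    [[0,0,1.0],[0,0,0],0.5],
    [[0,0,0.8],[0,0,0],0.5]
  ]
}}

```text
t: 55.4
eef_pos: [574.8, -137.5, 62.3]
tcp_rot: [-1.567, -0.003, -1.56]
ft_force: [-1.1, -3.3, -3.3]
opening: 0.106
```

>>> {"name": "apply_moves", "arguments": {
  "increments": [
    [[0,0,0.6],[0,0,0],0.5],
    [[0,0,0.5],[0,0,0],0.5],
    [[0,0,0.4],[0,0,0],0.5],
    [[0,0,0.4],[0,0,0],0.5],
    [[0,0,0.4],[0,0,0],0.5]
  ]
}}

```text
t: 56.02
eef_pos: [598.9, -137.2, 62.3]
tcp_rot: [-1.568, -0.003, -1.56]
ft_force: [-1.8, -2.8, -3.4]
opening: 0.106
```

>>> {"name": "apply_moves", "arguments": {
  "increments": [
    [[0,0,0.4],[0,0,0],0.5],
    [[0,0,0.4],[0,0,0],0.5],
    [[0,0,0.4],[0,0,0],0.5],
    [[0,0,0.4],[0,0,0],0.5],
    [[0,0,0.4],[0,0,0],0.5]
  ]
}}

```text
t: 56.65
eef_pos: [602.5, -137.0, 62.1]
tcp_rot: [-1.608, 0.003, -1.558]
ft_force: [-24.0, -6.0, 9.5]
opening: 0.106
```

>>> {"name": "apply_moves", "arguments": {
  "increments": [
    [[0,0,0.5],[1.0,0,0],0.5],
    [[0,0,0.4],[0,0,0],0.5],
    [[0,0,0],[0,0,0],2.6],
    [[0,0,0],[0,0,0],2.6],
    [[0,0,0],[0,0,0],2.6]
  ]
}}

```text
t: 57.28
eef_pos: [603.4, -136.7, 63.3]
tcp_rot: [-1.609, 0.006, -1.558]
ft_force: [0.5, 0.7, 0.2]
opening: 0.266
```

>>> {"name": "apply_moves", "arguments": {
  "increments": [
    [[0,-3,0],[0,0,0],2.6],
    [[0,-4,0],[0,0,0],2.6],
    [[0,-5,-2],[0,0,0],2.6],
    [[3,-2,-5],[0,0,0],2.6],
    [[3,0,-5],[0,0,0],2.6]
  ]
}}

```text
t: 57.9
eef_pos: [491.2, -198.4, 211.3]
tcp_rot: [-1.605, 0.005, -1.552]
ft_force: [0.5, -0.9, 0.4]
opening: 0.277
```

>>> {"name": "apply_moves", "arguments": {
  "increments": [
    [[5,0,0],[0,0,0],2.6],
    [[5,0,0],[0,0,0],2.6],
    [[5,0,0],[0,0,0],2.6],
    [[3,0,0],[0,0,0],2.6],
    [[0,0,0],[0,0,0],2.6]
  ]
}}

```text
t: 58.52
eef_pos: [493.0, -385.1, 213.1]
tcp_rot: [-1.6, 0.002, -1.554]
ft_force: [-0.5, 0.6, -0.9]
opening: 0.272
```

Run:
```python
from h import *
s=st()
for c in ['side','top']:
    p=shot(c); print([[m for m in mark(p,n) if m[1]>.4][:2] for n in ['left_drawer_handle','right_drawer_handle','chest_front_top']])
    if c=='side': crop(p,150,80,340,300,2.7,'c14')
    else: crop(p,100,100,360,290,3,'c15')
```

```text
{'t': 58.525, 'joints': [-0.76, 0.503, 1.543, -0.021, 1.119, -0.768], 'eef_pos': [493.001, -385.096, 213.097], 'tcp_rot': [-1.6, 0.002, -1.554], 'ft_force': [-0.537, 0.602, -0.874], 'opening': 0.272}
[[([603.0, 24.0, 81.0], 0.53)], [([602.0, -135.0, 73.0], 0.75), ([695.0, 281.0, -6.0], 0.67)], [([653.0, -55.0, 104.0], 0.77)]]
[[], [([577.0, 543.0, 6.0], 0.55)], []]
```

View pics/c14.png

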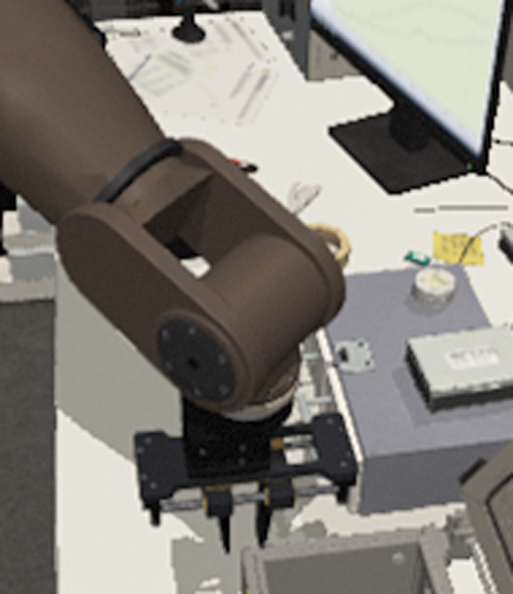

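View pics/c15.png

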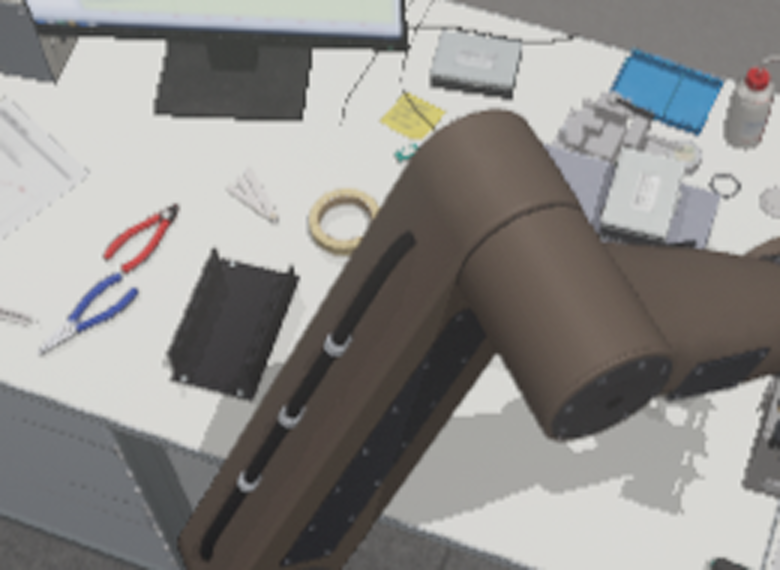

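Run:
```python
from h import *
print(env.job_done())
```

```text
the job is handed in; nothing more can be done
None
```

The job is done and handed in at about 59 s of the 210 s allowed. `job_done` gives no verdict, so I don't know how it was judged.

**What was done**
- I put the hex-key set and the loupe in the left drawer and pushed it to its stop.
- The right drawer then opened freely to its full travel, about 185 mm.
- Three plates were present. I lifted each straight up out of the rack and lowered it until the wrist force showed it on the slot floor. They are in slots 1, 2 and 3 (slot 0 stays empty).
- I pushed the right drawer shut to its stop. The gripper was at x ≈ 602.5 with 24 N of resistance, against x ≈ 603.4 when I first gripped the shut drawer.

**Last checks**
- The final side picture put the handles at x ≈ 603 (left) and 602 (right), which agrees with both drawers shut.
- The final top picture showed the rack empty, and the tape, cutters and pliers did not look moved.
- The picture taken just before the last close showed three upright plates in their slots.
- The arm was clear of everything, with about 1 N or less on the wrist.

**What the checks did not show**
- In the final top picture the arm hid both handles: it found no left handle, and its only "right handle" was a false hit on the cutters. So the shut position rests on the side picture and the stop forces.
- I did not recheck the driver and the feeler gauge at the end.

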